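# Tip the chocolate off the serving board into the caddy

### The job

Serve the square of chocolate into the empty half-round bay of the turning caddy without touching it: take the serving board by its handle, rest its free end on the rim of that bay with the front cleat lightly up against the outside of the rim, and, keeping the cleat there, tip the board until the chocolate just starts to slide; hold that tilt so that it glides down slowly and drops into the bay. Go gently: never press the caddy harder than 15 newtons. Then lay the empty board flat on the table again and let go; do not disturb the other things.

Things in the scene. Friction and masses are not known exactly. Their poses are not given: they have to be found in the camera images.
- board: Loose beech serving paddle, 140 to 240 g. Origin: on the table plane under the middle of the blade (z = 0 when flat); x runs along the board to the free end, z up. Blade 200 x 110 mm (x -100 to +100), underside 14 mm, top 24 mm above the origin, no rims. Stands on two cross cleats, 14 mm high, 14 mm wide in x, centred at x -68 and x +68 (the front cleat).
- handle (a point): Middle of the handle, where it is best taken (board x -145, y 0, z 20 mm). Handle 26 mm wide across the board, 14 mm thick, from x -100 to its round end at x -211. Held here the board is nose-heavy: grip firmly (about 100 N); it may still sag or turn a few degrees in the fingers. Axes as the board's.
- board_end (a point): Middle of the lower edge of the board's free end (board x +100, y 0, z 14 mm). Axes as the board's.
- front_cleat: The cleat under the board's free end, part of the board: 14 mm (x) x 90 mm (y) x 14 mm high. Origin: middle of its underside (board x +68, y 0, z 0). Its front face, 25 mm back from the free end (board x +75), catches the outside of the rim and keeps the tipped board from slipping into the bay: the rim's top then sits in the corner of cleat and blade. Stiff: a millimetre too far presses hard.
- chocolate: Square of chocolate 50 x 50 mm, 12 mm thick, about 35 g, on top of the blade. Origin: centre of its underside, z up. It begins to slide when the board is tilted to somewhere between about 17 and 28 degrees (different each time), then keeps sliding without sticking; each degree beyond that makes it run markedly faster.
- caddy: Teal plastic lazy susan: round footed base, fixed on the table, carrying a round tray (260 mm across the rim) that turns easily on it about a vertical axis. Origin: on the table under the axis; z up.
- tray_floor (a point): Point on the tray's axis at the level of the bays' floor (24 mm above the table); turns with the tray. Its x axis points to the middle of the empty half-round bay, the whole half x > 0 (radius 119 mm at the floor, 126 at the rim). A wall 40 mm high runs along y behind it, with a post of radius 10 and a ball, top 118 mm above the table, in the middle. The bays at x < 0 hold tea tins.
- bay_rim (a point): Top of the rim at the middle of the empty bay, 72 mm above the table, 128 mm from the axis along the x axis of tray_floor; the rim is 4 mm thick and stands 48 mm above the bay floor. Axes as tray_floor's.
- mug: White ceramic mug, 82 mm across, 92 mm high, handle at +y; origin under its middle. Leave alone.
- top: Wooden spinning top, 53 mm across, 60 mm long, lying on its side; origin at its point. Leave alone.
- pencil_cup: Steel pencil cup with three pencils, 76 mm across, 100 mm high (pencils to 180 mm); origin under its middle. Leave alone.
- magenta_box: Closed magenta plastic box 94 x 134 x 68 mm; origin under its middle. Leave alone.
- remote: Black remote control 150 x 42 x 17 mm lying flat; origin under its middle, x along it. Leave alone.
- candle_jar: Amber candle jar with wooden lid, 68 mm across, about 75 mm high; origin under its middle. Leave alone.
- coasters: Stack of four round cork coasters, 96 mm across, 24 mm high; origin under its middle. Leave alone.
Mind the look-alikes: they are no part of the job. What is shaped like the chocolate but purple is not meant.

How it is judged:
By the outcome, as a careful person would: the job done as asked, in the order asked, and still so for the second after the job is handed in, with the robot touching nothing.
It also fails if it takes over 72 s, if anything falls off the work surface, if the arm or the gripper's body presses on something with over 40 N, if the wrist force passes 120 N, or if a joint passes its speed limit or range.

### The arm

A 6-joint arm with a two-finger parallel gripper is mounted at the origin on the work surface. World frame = base frame: x ahead of the robot, y to its left, z up, the work surface at z = 0. Lengths are in m, angles in rad, forces in N, time in s.
With the tool pointing down it reaches from about 0.25 to 0.725 m from the base axis. Payload 4 kg.
Tool frame: the origin (TCP) lies on the centre line of the jaws, within the pads' length; the fingertips stand 17 mm ahead of it and the grasp point (between the pads) lies 2 mm behind it; z points along the fingers, y is the line along which they close (so a half turn about z gives the same grasp; the last joint's range is limited). The gripper opens to 85 mm and grips with 20 to 120 N. Pads are 22 mm wide; open, the fingers measure 114 mm over their backs; the gripper's body (76 mm by 85 mm) begins 54 mm behind the grasp point. The pads swing forward as they close: fully open they stand 13 mm farther back than shut.
Start: joints at [1.26, 0.241, 0.005, 1.335, 0, 1.571], TCP at [0.153, 0.476, 0.248] pointing down, gripper open.
Joint ranges: [-2.72, 2.72], [-1.05, 1.87], [-1.09, 1.28], [-1.99, 2.15], [-1.42, 1.44], [-3.14, 3.14]. Speed limits (rad/s): [2.79, 2.79, 3.14, 3.14, 3.14, 3.14].

### API

Orientations are given as a unit quaternion [x, y, z, w].
In Python, from workcell import bot, camera, get_calibration gives the robot as it stands.
- The arm moves only by the tool apply_moves, never from a script. Its argument "steps" is a list of rows, each a list of 3 entries, a list of its own where there are three numbers: the shift along the tool's x, y, z as a fraction of full scale, then the turn, a rotation vector about the tool's x, y, z as a fraction of full scale, then the opening, from 0 (shut) to 1 (fully open). A call has exactly 8 rows; each row shifts and turns the commanded pose from where the row before left it, along the tool's axes as they then stand; what a row does not reach is not made up. Full scale, the value 1, is 20 cm for a shift and pi rad for a turn. A row lasts 1/12 s, in which the tool goes at most 41.7 mm and 7.16 degrees, less where a joint would pass 70% of its speed; a pose out of reach is approached as far as the arm can. A call with a number of a shift or a turn outside -1 to 1 is refused whole. A call with a gripper value outside its range is refused whole. The fingers move at their own pace and stop on an object; the grip force is fixed at half the most. Time passes only in rows, so rows that do not move let the fingers close, or fill a call up. It gives the time, the measured TCP pose, the force, the opening and the grip force at its end, in the units of the state.
- bot.get_obs(): the state, without advancing time (a new reading comes with each control period).
- camera(name): name is "scene" or "top" or "wrist"; returns (picture, depth): 420x560x3 uint8, red, green, blue; 420x560 float32, m along the optical axis (not along the pixel's ray), 0 where there is no reading.
- get_calibration(name): a dict with "fov_y" (degrees; the focal length in pixels is half the picture's height over the tangent of half this angle, whatever the lens; pixels are square), "cx", "cy" (the principal point, pixels), "rvec" (rotation vector, rad) and "tvec" (3), from world to camera coordinates, as OpenCV has them. Camera axes: x right, y down, z forward; pixel columns grow to the right and rows downward; lengths in m; the calibration is good to about 2 mm. A picture is of the moment at which its call begins: read the wrist's pose just before it. get_calibration takes no time and is no camera call; for the wrist camera it gives the pose at the moment of the call.
- bot.job_done(): hands the job in; it is judged then, once.
The state is a dict: "clock": time; "joint_pos": joint angles; "joint_vel": joint speeds; "tau": joint torques, N m; "eef_pos": TCP position; "tool_rot": TCP orientation; "ft_force": force on the tool from outside, world axes, zero at the start; "ft_torque": the same for the moment, N m; "grip_width": finger opening in m; "grasp_force": force on a finger pad.
Only numpy, scipy, OpenCV 4.12 (cv2) and the standard library are available. Lean on these libraries where they do the work, as an engineer would, in place of code of your own. Each camera call takes 0.05 s, during which the arm holds its last target. There are 200 camera calls.

## Working session

There is one attempt and no reset: what is moved stays moved. The work goes in short steps, Python scripts to look and compute and a tool call to move; the robot and the scene stay as the last step left them, time stands still between calls to the robot, and variables do not carry over. Pictures are saved under pics/ and viewed, at most 10 in all, crops included, and the job is handed in when it is done.

Besides the shell and the picture viewer there is one more tool, called as name(argument=value, ...) on one line, values as JSON. apply_moves: Moves the arm, as the interface text tells. Its arguments: {"type":"object","properties":{"steps":{"type":"array"}},"required":["steps"]}

```bash
mkdir -p pics; ls
cat > h.py <<'E'
import numpy as np,cv2
from workcell import bot,camera,get_calibration
from scipy.spatial.transform import Rotation as R
def cloud(name):
    c=get_calibration(name); im,d=camera(name)
    f=210/np.tan(np.radians(c['fov_y'])/2)
    v,u=np.mgrid[:420,:560]
    P=np.stack([(u-c['cx'])/f*d,(v-c['cy'])/f*d,d],-1)
    Rm=R.from_rotvec(np.ravel(c['rvec'])).as_matrix()
    W=(P-np.ravel(c['tvec']))@Rm
    W[d==0]=np.nan
    return im,d,W
def save(n,im,s=1): cv2.imwrite('pics/'+n,cv2.resize(im[:,:,::-1],None,fx=s,fy=s,interpolation=cv2.INTER_CUBIC))
E
python3 - <<'E'
from h import *
for n in ['top','scene']:
    im,d,W=cloud(n); save(n+'.png',im,1.4); np.savez('/tmp/'+n+'.npz',im=im,W=W)
    c=get_calibration(n); print(n,c)
print(bot.get_obs())
E
```

```text
pics
top {'fov_y': 49.11212774330369, 'cx': 278.8827576445135, 'cy': 207.25594342786937, 'rvec': array([ 2.08404023, -2.14407957,  0.22362627]), 'tvec': array([-0.066901  ,  0.56552066,  1.14243261])}
scene {'fov_y': 47.666579950006565, 'cx': 280.94849103020533, 'cy': 203.48407752930706, 'rvec': array([ 1.40054025,  2.22970219, -0.82338602]), 'tvec': array([ 0.30876232, -0.31015966,  1.51337426])}
{'clock': 0.1, 'joint_pos': array([ 1.26005130e+00,  2.41348346e-01,  3.87268384e-03,  1.33521597e+00,
       -2.65564313e-06,  1.57080550e+00]), 'joint_vel': array([-0.00079324, -0.00175095,  0.00313646, -0.00085022, -0.00148958,
       -0.00099029]), 'tau': array([-8.86954876e-05, -3.73136508e+01,  2.53009737e+01,  1.08161205e-02,
       -3.00323086e-05, -7.51680318e-06]), 'eef_pos': array([0.15272167, 0.47554495, 0.24750185]), 'tool_rot': array([ 1.54752595e-01,  9.87952801e-01, -9.36444826e-04, -1.45331598e-04]), 'ft_force': array([-0.56493768, -0.14558845,  0.51677469]), 'ft_torque': array([ 0.02043099, -0.04301567,  0.02484001]), 'grasp_force': 0.0, 'grip_width': 0.08525468746578817}
```

View pics/top.png

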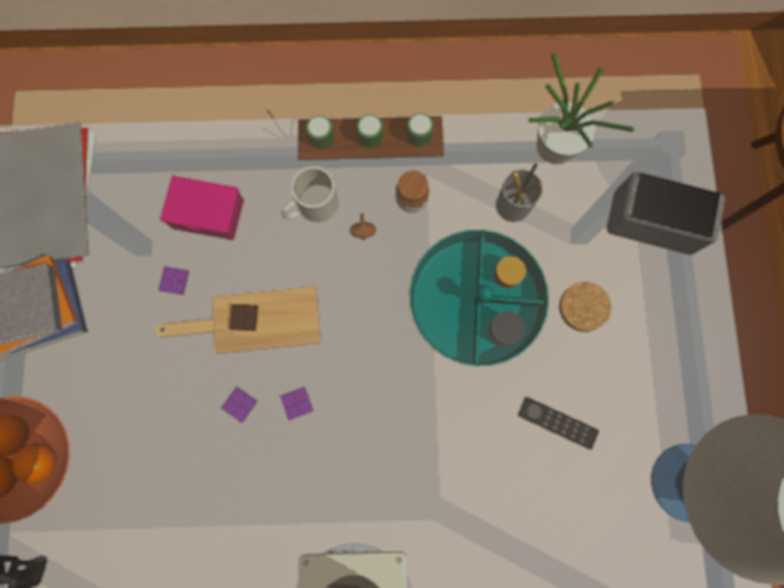

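View pics/scene.png

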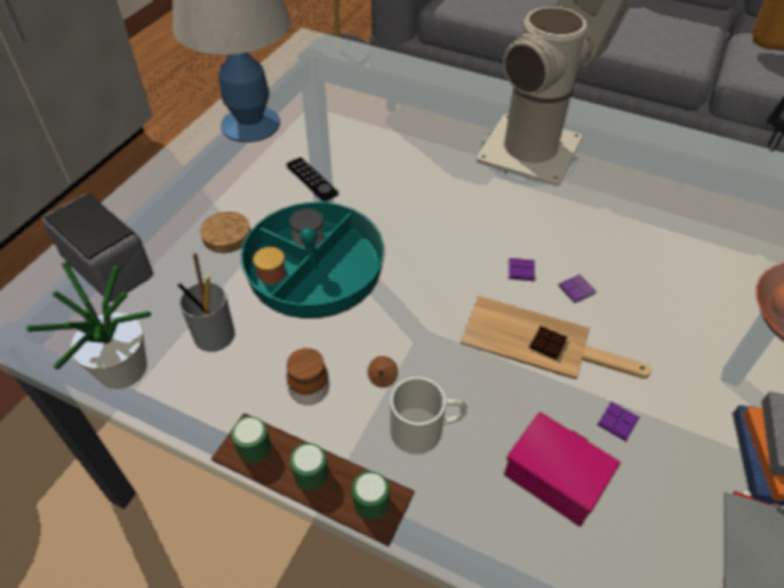

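Top view (1.4x): board with free end to the right (blade x 213–320, y 320), handle (157–213, 328), chocolate at (243,317). The caddy is centred near (478,297), with its empty bay on the left facing the board.

Run:
```python
from h import *
from scipy.optimize import least_squares
for n in ['top','scene']:
    D=np.load(f'/tmp/{n}.npz'); im=D['im'];W=D['W']
    hsv=cv2.cvtColor(im,cv2.COLOR_RGB2HSV).astype(int); H,S,V=hsv[...,0],hsv[...,1],hsv[...,2]
    X,Y,Z=W[...,0],W[...,1],W[...,2]
    teal=(H>75)&(H<100)&(S>120)
    m=teal&(Z>0.064)&(Z<0.08)
    p=W[m][:,:2]
    # rim circle
    c0=(np.nanmax(p,0)+np.nanmin(p,0))/2
    r=least_squares(lambda q:(np.hypot(*(p-q[:2]).T)-q[2]),[*c0,.128],loss='soft_l1',f_scale=.002)
    print(n,'rim',r.x,m.sum(),np.median(W[m][:,2]))
    c=r.x[:2]
    rr=np.hypot(X-c[0],Y-c[1])
    m=teal&(Z>0.05)&(Z<.072)&(rr<.112)&(rr>.02); q=W[m]
    ang=np.degrees(np.arctan2(q[:,1]-c[1],q[:,0]-c[0])); h,_=np.histogram(ang,36,(-180,180)); print(dict(zip(range(-180,180,10),h)))
    for lo,hi in [(60,120),(-120,-60),(-30,30),(150,210)]:
        a=ang%360 if hi>180 else ang; s=(a>lo)&(a<hi); print(lo,hi,np.median(a[s]) if s.any() else None,s.sum())
    m=teal&(Z>.085)&(rr<.04); print('ball',m.sum(),W[m].mean(0) if m.any() else '')
    # board
    box=(X>.25)&(X<.75)&(Y>.0)&(Y<.5)
    m=(H>8)&(H<28)&(S>60)&box&(Z>.012)&(Z<.045)&(V>90)
    nl,lab,st,cen=cv2.connectedComponentsWithStats(m.astype(np.uint8))
    for i in np.argsort(-st[1:,4])[:2]+1:
        w=W[lab==i]; rect=cv2.minAreaRect((w[:,:2]*1000).astype(np.float32)); print('board',st[i],np.median(w,0),rect)
    b=np.argmax(st[1:,4])+1; w=W[lab==b]
    x,y,ww,hh=st[b][:4]
    reg=np.zeros_like(m);reg[y:y+hh,x:x+ww]=1
    m2=reg&(V<90)&(Z>.02)&(Z<.05)
    print('choc',m2.sum(),np.median(W[m2],0), cv2.minAreaRect((W[m2][:,:2]*1000).astype(np.float32)))
    np.save(f'/tmp/b_{n}.npy',w)
```

```text
top rim [ 0.55169585 -0.18545348  0.09175693] 75 0.06541470853238758
{-180: np.int64(0), -170: np.int64(0), -160: np.int64(4), -150: np.int64(17), -140: np.int64(9), -130: np.int64(11), -120: np.int64(12), -110: np.int64(7), -100: np.int64(24), -90: np.int64(0), -80: np.int64(4), -70: np.int64(12), -60: np.int64(11), -50: np.int64(13), -40: np.int64(2), -30: np.int64(0), -20: np.int64(0), -10: np.int64(1), 0: np.int64(1), 10: np.int64(6), 20: np.int64(2), 30: np.int64(5), 40: np.int64(2), 50: np.int64(1), 60: np.int64(2), 70: np.int64(1), 80: np.int64(0), 90: np.int64(0), 100: np.int64(0), 110: np.int64(0), 120: np.int64(0), 130: np.int64(0), 140: np.int64(0), 150: np.int64(0), 160: np.int64(0), 170: np.int64(0)}
60 120 62.63691408039626 3
-120 -60 -97.15579834101102 59
-30 30 14.184229726453552 10
150 210 208.52465657542993 4
ball 0 
board [ 110  205  119   48 3179] [0.51368309 0.16097228 0.02451868] ((517.1687622070312, 212.29953002929688), (110.91719055175781, 309.7759094238281), 4.400265216827393)
choc 278 [0.52519849 0.19758957 0.03579605] ((525.5974731445312, 196.29965209960938
[... 555 characters left out ...]
, 50: np.int64(0), 60: np.int64(0), 70: np.int64(0), 80: np.int64(0), 90: np.int64(0), 100: np.int64(0), 110: np.int64(0), 120: np.int64(0), 130: np.int64(0), 140: np.int64(0), 150: np.int64(0), 160: np.int64(0), 170: np.int64(100)}
60 120 None 0
-120 -60 -95.87701925246441 122
-30 30 -8.024773737696222 135
150 210 176.33418903858768 108
ball 121 [ 0.55393392 -0.24503832  0.10736102]
board [ 329  211  136   59 3262] [0.52384524 0.16508013 0.02312274] ((520.448974609375, 212.31716918945312), (114.40482330322266, 308.9529724121094), 5.235383033752441)
choc 376 [0.53504013 0.20023755 0.03400026] ((530.041259765625, 199.3263702392578), (49.717098236083984, 49.413841247558594), 86.23873138427734)
```

```bash
cat >> h.py <<'E'
def plan(p,Rt,calls=1,grip=1,mx=8):
    "rows from measured pose to target (p, Rotation), straight, over 8*calls rows, the last of each path maybe empty"
    o=bot.get_obs(); p0=np.array(o['eef_pos']); R0=R.from_quat(o['tool_rot'])
    n=8*calls; rv=(R0.inv()*Rt).as_rotvec(); pc,Rc=p0.copy(),R0
    dist=np.linalg.norm(p-p0)
    need=max(dist/.0417,np.degrees(np.linalg.norm(rv))/7.16); print('rows needed',round(need,1),'of',n)
    for i in range(n):
        s=min(1,(i+1)/(n-1 if mx==8 else mx)); 
        gp=p0+s*(p-p0); gR=R0*R.from_rotvec(s*rv)
        t=np.round(Rc.inv().apply(gp-pc)/.2,3); r=np.round((Rc.inv()*gR).as_rotvec()/np.pi,3)
        print([list(map(float,t+0.)),list(map(float,r+0.)),grip])
        pc=pc+Rc.apply(t*.2); Rc=Rc*R.from_rotvec(r*np.pi)
def down(yang,tip=0):
    "tool down, tool y at world angle yang deg; then tipped by tip deg about tool y"
    a=np.radians(yang); y=np.array([np.cos(a),np.sin(a),0]); z=np.array([0,0,-1.])
    return R.from_matrix(np.stack([np.cross(y,z),y,z],1))*R.from_rotvec([0,np.radians(tip),0])
def show():
    o=bot.get_obs(); Rm=R.from_quat(o['tool_rot']).as_matrix()
    print('t',o['clock'],'p',np.round(o['eef_pos'],4),'yang',np.round(np.degrees(np.arctan2(Rm[1,1],Rm[0,1])),2),'tip',np.round(np.degrees(np.arctan2(-Rm[2,0],-Rm[2,2])),2),'roll',np.round(np.degrees(np.arcsin(Rm[2,1])),2),'F',np.round(o['ft_force'],2),'T',np.round(o['ft_torque'],2),'w',o['grip_width'],'g',o['grasp_force'],'q',np.round(o['joint_pos'],2))
E
python3 - <<'E'
from h import *
plan(np.array([.505,.30,.22]),down(5),2)
E
```

```text
rows needed 9.5 of 16
[[-0.13, -0.02, 0.009], [0.0, 0.0, 0.025], 1]
[[-0.131, -0.009, 0.009], [0.0, 0.0, 0.025], 1]
[[-0.131, 0.0, 0.01], [0.0, 0.0, 0.025], 1]
[[-0.13, 0.011, 0.009], [0.0, 0.0, 0.025], 1]
[[-0.13, 0.022, 0.009], [0.0, 0.0, 0.024], 1]
[[-0.127, 0.031, 0.009], [0.0, 0.0, 0.025], 1]
[[-0.125, 0.04, 0.009], [0.0, 0.0, 0.025], 1]
[[-0.121, 0.051, 0.01], [0.0, 0.0, 0.025], 1]
[[-0.117, 0.06, 0.009], [0.0, 0.0, 0.025], 1]
[[-0.112, 0.069, 0.009], [0.0, 0.0, 0.025], 1]
[[-0.106, 0.077, 0.009], [0.0, 0.0, 0.025], 1]
[[-0.099, 0.085, 0.009], [0.0, 0.0, 0.025], 1]
[[-0.093, 0.093, 0.01], [0.0, 0.0, 0.025], 1]
[[-0.085, 0.1, 0.009], [0.0, 0.001, 0.024], 1]
[[-0.077, 0.106, 0.009], [0.0, 0.0, 0.025], 1]
[[0.0, 0.0, 0.0], [0.0, 0.0, 0.0], 1]
```

apply_moves(steps=[[[-0.13,-0.02,0.009],[0,0,0.025],1],[[-0.131,-0.009,0.009],[0,0,0.025],1],[[-0.131,0,0.01],[0,0,0.025],1],[[-0.13,0.011,0.009],[0,0,0.025],1],[[-0.13,0.022,0.009],[0,0,0.024],1],[[-0.127,0.031,0.009],[0,0,0.025],1],[[-0.125,0.04,0.009],[0,0,0.025],1],[[-0.121,0.051,0.01],[0,0,0.025],1]])

```text
clock: 0.77
eef_pos: [0.3416, 0.3815, 0.233]
tool_rot: [0.453, 0.892, -0.0, -0.0]
ft_force: [0.3, 0.0, 0.0]
grip_width: 0.0856
grasp_force: 0.0
```

apply_moves(steps=[[[-0.117,0.06,0.009],[0,0,0.025],1],[[-0.112,0.069,0.009],[0,0,0.025],1],[[-0.106,0.077,0.009],[0,0,0.025],1],[[-0.099,0.085,0.009],[0,0,0.025],1],[[-0.093,0.093,0.01],[0,0,0.025],1],[[-0.085,0.1,0.009],[0,0,0.024],1],[[-0.077,0.106,0.009],[0,0,0.025],1],[[0,0,0],[0,0,0],1]])

```text
clock: 1.43
eef_pos: [0.5085, 0.2979, 0.2192]
tool_rot: [0.678, 0.735, -0.001, 0.001]
ft_force: [-0.0, -0.2, 0.4]
grip_width: 0.0852
grasp_force: 0.0
```

Run:
```python
from h import *
show(); im,d,W=cloud('wrist'); save('w1.png',im,1.4); np.savez('/tmp/w1.npz',im=im,W=W); print(get_calibration('wrist'))
```

```text
t 1.4333 p [0.5085 0.2979 0.2192] yang 4.65 tip 0.1 roll 0.02 F [-0.03 -0.17  0.39] T [ 0.03 -0.01 -0.02] w 0.08521975552481335 g 0.0 q [ 0.53  0.43  0.2   1.34 -0.    2.02]
{'fov_y': 67.84962441163165, 'cx': 280.8647242948541, 'cy': 207.4824114228187, 'rvec': array([-2.84337633, -0.1197963 , -0.01331023]), 'tvec': array([-0.52898352,  0.21375146,  0.42784959])}
```

View pics/w1.png

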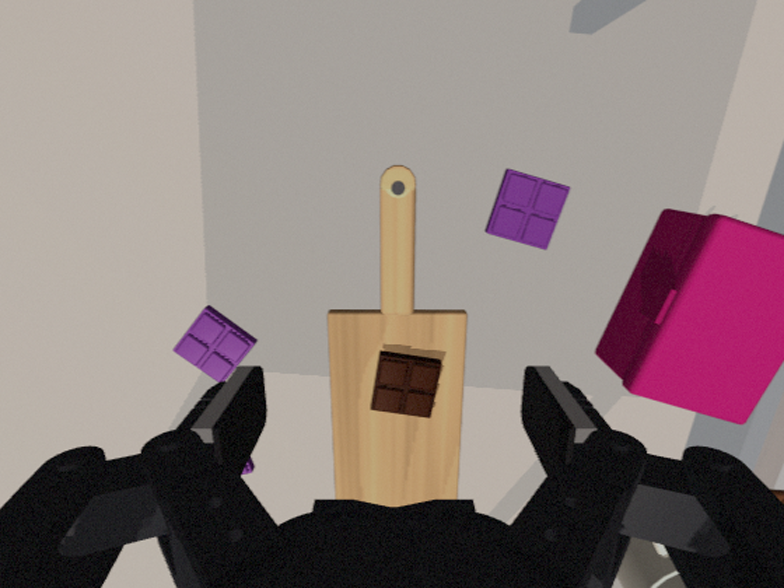

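The wrist view shows the handle from (398,165) to (398,312), the blade below it and the chocolate at (407,385). I'll fit the handle from the depth data.

Run:
```python
from h import *
D=np.load('/tmp/w1.npz'); im,W=D['im'],D['W']
hsv=cv2.cvtColor(im,cv2.COLOR_RGB2HSV).astype(int); H,S,V=[hsv[...,i] for i in range(3)]
X,Y,Z=[W[...,i] for i in range(3)]
m=(H>8)&(H<28)&(S>50)&(V>90)&(Z>.012)&(Z<.034)
n,lab,st,_=cv2.connectedComponentsWithStats(m.astype(np.uint8)); m=lab==np.argmax(st[1:,4])+1
v,u=np.mgrid[:420,:560]
h=m&(v<215)&(v>130); b=m&(v>232)
print('handle z',np.median(Z[h]),'blade z',np.median(Z[b]))
def mid(mm):
    r=[]
    for row in np.unique(v[mm]):
        s=mm[row]; uu=np.where(s)[0]; r.append((W[row,uu[0]]+W[row,uu[-1]])/2)
    return np.array(r)
M=mid(h); c=np.polyfit(M[:,1],M[:,0],1); print('handle line x=',c,np.degrees(np.arctan(c[0])))
B=mid(m&(v>235)&(v<340)); c2=np.polyfit(B[:,1],B[:,0],1); print('blade line',c2,np.degrees(np.arctan(c2[0])))
print('handle end y',np.nanmax(Y[m]), 'blade back edge y', np.nanmedian([W[np.where(m[:,uu])[0][0],uu,1] for uu in list(range(240,265))+list(range(305,325))]))
ye=np.nanmax(Y[m])
for k in (c,c2): print(np.polyval(k,ye-.066), ye-.066)
mc=(V<90)&(S>60)&(Z>.03)&(Z<.042)&(v<305)&(v>240)&(u>255)&(u<325); print('choc',np.median(W[mc],0),mc.sum(), (np.nanmax(W[mc],0)+np.nanmin(W[mc],0))/2)
```

```text
handle z 0.027298429262553194 blade z 0.024725419855141522
handle line x= [-0.07884611  0.53445311] -4.508222894891053
blade line [-0.0777219   0.53395844] -4.444202661766367
handle end y 0.36635365261131875 blade back edge y 0.25386469966263586
0.5107713915459333 0.30035365261131874
0.5106143823505521 0.30035365261131874
choc [0.52550357 0.20004245 0.03614523] 1767 [0.52564778 0.19800905 0.0344843 ]
```

Run:
```python
from h import *
plan(np.array([.5107,.2998,.020]),down(4.5),1)
```

```text
rows needed 4.8 of 8
[[0.001, 0.003, 0.142], [0.0, 0.0, 0.0], 1]
[[0.0, 0.003, 0.143], [0.0, 0.0, 0.001], 1]
[[0.001, 0.004, 0.142], [0.0, 0.0, 0.0], 1]
[[0.0, 0.003, 0.143], [0.0, 0.0, 0.0], 1]
[[0.001, 0.003, 0.142], [0.0, 0.0, 0.0], 1]
[[0.0, 0.003, 0.142], [0.0, 0.0, 0.001], 1]
[[0.001, 0.003, 0.143], [0.0, 0.0, 0.0], 1]
[[0.0, 0.0, 0.0], [0.0, 0.0, 0.0], 1]
```

apply_moves(steps=[[[0.001,0.003,0.14],[0,0,0],1],[[0,0.003,0.14],[0,0,0.001],1],[[0.001,0.004,0.14],[0,0,0],1],[[0,0.003,0.14],[0,0,0],1],[[0.001,0.003,0.14],[0,0,0],1],[[0,0.003,0.14],[0,0,0.001],1],[[0,0,0],[0,0,0],1],[[0,0,0],[0,0,0],1]])

```text
clock: 2.15
eef_pos: [0.5066, 0.3009, 0.0512]
tool_rot: [0.677, 0.736, -0.002, -0.001]
ft_force: [-0.8, -0.2, 0.2]
grip_width: 0.0855
grasp_force: 0.0
```

Run:
```python
from h import *
show()
plan(np.array([.5107,.2998,.020]),down(4.5),1,mx=2)
```

```text
t 2.15 p [0.5066 0.3009 0.0512] yang 4.78 tip 0.12 roll -0.28 F [-0.76 -0.2   0.19] T [ 0.01 -0.03  0.  ] w 0.08550727265017649 g 0.0 q [ 0.54  0.57 -0.04  0.97  0.    2.02]
rows needed 0.8 of 8
[[-0.004, 0.01, 0.078], [-0.001, 0.0, 0.001], 1]
[[-0.003, 0.011, 0.078], [-0.001, 0.001, 0.001], 1]
[[0.0, 0.0, 0.0], [0.0, 0.0, 0.0], 1]
[[0.0, 0.0, 0.0], [0.0, 0.0, 0.0], 1]
[[0.0, 0.0, 0.0], [0.0, 0.0, 0.0], 1]
[[0.0, 0.0, 0.0], [0.0, 0.0, 0.0], 1]
[[0.0, 0.0, 0.0], [0.0, 0.0, 0.0], 1]
[[0.0, 0.0, 0.0], [0.0, 0.0, 0.0], 1]
```

apply_moves(steps=[[[-0.004,0.01,0.078],[-0.001,0,-0.001],1],[[-0.003,0.011,0.077],[0,0,0],1],[[0,0,0],[0,0,0],1],[[0,0,0],[0,0,0],1],[[0,0,0],[0,0,0],1],[[0,0,0],[0,0,0],0.5],[[0,0,0],[0,0,0],0.3],[[0,0,0],[0,0,0],0]])

```text
clock: 2.82
eef_pos: [0.5137, 0.3007, 0.0228]
tool_rot: [0.676, 0.737, 0.002, 0.001]
ft_force: [0.1, 0.4, -0.0]
grip_width: 0.0517
grasp_force: 0.0
```

apply_moves(steps=[[[0,0,0],[0,0,0],0],[[0,0,0],[0,0,0],0],[[0,0,0],[0,0,0],0],[[0,0,0],[0,0,0],0],[[0,0,0],[0,0,0],0],[[0,0,0],[0,0,0],0],[[0,0,0],[0,0,0],0],[[0,0,0],[0,0,0],0]])

```text
clock: 3.48
eef_pos: [0.5131, 0.3004, 0.0218]
tool_rot: [0.676, 0.737, 0.001, 0.001]
ft_force: [-1.8, 0.2, 4.8]
grip_width: 0.0247
grasp_force: 62.3
```

Run:
```python
from h import *
show()
D=np.load('/tmp/scene.npz')
```

```text
t 3.4833 p [0.5131 0.3004 0.0218] yang 4.88 tip -0.01 roll 0.18 F [-1.75  0.17  4.76] T [-0.07  0.39 -0.02] w 0.024676921227418613 g 62.26168155670166 q [ 0.53  0.61 -0.06  0.9  -0.    2.02]
```

apply_moves(steps=[[[0,0,-0.015],[0,0,0],0],[[0,0,-0.03],[0,0,0],0],[[0,0,-0.05],[0,0,0],0],[[0,0,-0.07],[0,0,0],0],[[0,0,-0.07],[0,0,0],0],[[0,0,-0.07],[0,0,0],0],[[0,0,-0.07],[0,0,0],0],[[0,0,-0.07],[0,0,0],0]])

```text
clock: 4.15
eef_pos: [0.5129, 0.3002, 0.1118]
tool_rot: [0.676, 0.736, 0.001, 0.001]
ft_force: [0.3, 0.7, -2.7]
grip_width: 0.0251
grasp_force: 61.5
```

apply_moves(steps=[[[0,0,-0.07],[0,0,0],0],[[0,0,-0.06],[0,0,0],0],[[0,0,-0.05],[0,0,0],0],[[0,0,-0.03],[0,0,0],0],[[0,0,-0.015],[0,0,0],0],[[0,0,0],[0,0,0],0],[[0,0,0],[0,0,0],0],[[0,0,0],[0,0,0],0]])

```text
clock: 4.82
eef_pos: [0.5122, 0.3, 0.1548]
tool_rot: [0.676, 0.737, 0.0, 0.001]
ft_force: [-0.4, -0.8, -2.5]
grip_width: 0.0247
grasp_force: 61.5
```

Run:
```python
from h import *
show()
for n in ['scene','wrist','top']:
    im,d,W=cloud(n); np.savez(f'/tmp/l_{n}.npz',im=im,W=W)
    if n!='top': save(f'l_{n}.png',im)
a=cv2.imread('pics/l_scene.png');b=cv2.imread('pics/l_wrist.png')
cv2.imwrite('pics/l.png',np.hstack([cv2.resize(a[100:400,100:500],(400,300)),cv2.resize(b,(400,300))]))
```

```text
t 4.8167 p [0.5122 0.3    0.1548] yang 4.87 tip 0.04 roll 0.09 F [-0.39 -0.79 -2.45] T [0.31 0.03 0.01] w 0.0246797345917858 g 61.53140187263489 q [ 0.53  0.48  0.1   1.19 -0.    2.02]
```

View pics/l.png

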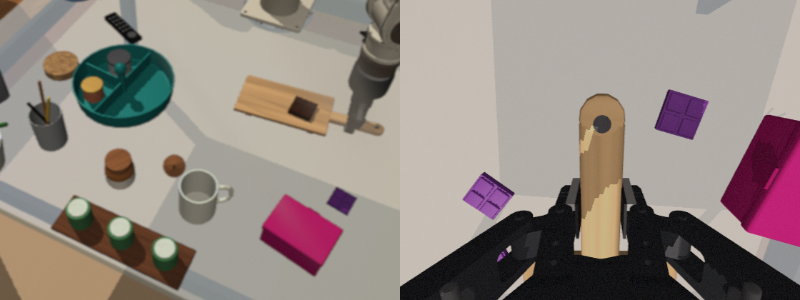

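The board is held: the chocolate is on the blade in the left view, and the handle is between the fingers at (600,170) in the right view. Next I'll measure the sag.

```bash
cat >> h.py <<'E'
def boardmask(im,W,n):
    hsv=cv2.cvtColor(im,cv2.COLOR_RGB2HSV).astype(int); H,S,V=[hsv[...,i] for i in range(3)]
    X,Y,Z=[W[...,i] for i in range(3)]
    m=(H>8)&(H<28)&(S>50)&(V>70)&(Z>.05)&(Z<.26)&(X>.4)&(X<.7)&(Y>-.2)&(Y<.42)
    nn,lab,st,_=cv2.connectedComponentsWithStats(m.astype(np.uint8)); return lab==np.argmax(st[1:,4])+1
def fitplane(P):
    for _ in range(4):
        A=np.c_[P[:,:2],np.ones(len(P))]; k=np.linalg.lstsq(A,P[:,2],rcond=None)[0]; e=A@k-P[:,2]; P=P[np.abs(e)<max(.002,2*np.std(e))]
    nrm=np.array([-k[0],-k[1],1]); return nrm/np.linalg.norm(nrm),k,len(P),np.std(e)
E
python3 - <<'E'
from h import *
o=bot.get_obs(); Rm=R.from_quat(o['tool_rot'])
for n in ['scene','top','wrist']:
    D=np.load(f'/tmp/l_{n}.npz'); im,W=D['im'],D['W']; m=boardmask(im,W,n)
    if n!='wrist': m=cv2.erode(m.astype(np.uint8),np.ones((3,3)))>0
    P=W[m]
    if n!='wrist': P=P[P[:,1]<.245]
    nr,k,c,s=fitplane(P)
    t=Rm.inv().apply(nr); print(n,c,s,'normal tool',np.round(t,4),'tip rel tool deg',np.degrees(np.arctan2(t[0],-t[2])).round(2),'roll',np.degrees(np.arctan2(t[1],-t[2])).round(2))
    if n!='wrist':
        q=W[boardmask(im,W,n)]; q=q[q[:,1]<.24]; T=Rm.inv().apply(q-o['eef_pos']); print('toolframe x/y range',np.percentile(T[:,0],[.5,99]),np.percentile(T[:,1],[1,99]), 'z fit at TCP xy', k@[o['eef_pos'][0],o['eef_pos'][1],1]); r=cv2.minAreaRect((q[:,:2]*1000).astype(np.float32)); print(r)
    hsv=cv2.cvtColor(im,cv2.COLOR_RGB2HSV).astype(int); teal=(hsv[...,0]>75)&(hsv[...,0]<100)&(hsv[...,1]>110)
    if n=='scene':
        q=W[teal&(W[...,2]>.1)&(W[...,2]<.12)]; print('ball',q.mean(0),np.ptp(q,axis=0),len(q))
    if n=='top':
        cs,_=cv2.findContours(teal.astype(np.uint8),0,1); cc=max(cs,key=cv2.contourArea); e=cv2.fitEllipse(cv2.convexHull(cc)); print('ellipse',e)
        c=get_calibration('top'); f=210/np.tan(np.radians(c['fov_y'])/2); R0=R.from_rotvec(np.ravel(c['rvec'])).as_matrix()
        d=R0.T@np.array([(e[0][0]-c['cx'])/f,(e[0][1]-c['cy'])/f,1]); C=-R0.T@np.ravel(c['tvec']); print('center at z.07',C+d*(.07-C[2])/d[2])
E
```

```text
scene 2304 0.0011715760814090465 normal tool [-0.0102  0.002  -0.9999] tip rel tool deg -0.58 roll 0.11
toolframe x/y range [-0.2424861 -0.0614488] [-0.05338905  0.05610827] z fit at TCP xy 0.1552958114815294
((526.0527954101562, 149.994384765625), (114.68141174316406, 186.6312713623047), 3.7169878482818604)
ball [ 0.55347414 -0.2454884   0.10993864] [0.02939597 0.02690503 0.01837629] 105
top 2610 0.0017578212899524042 normal tool [-0.0126  0.0038 -0.9999] tip rel tool deg -0.72 roll 0.22
toolframe x/y range [-0.24268295 -0.06110569] [-0.05784887  0.05006235] z fit at TCP xy 0.15700427105865006
((521.7828979492188, 150.01438903808594), (110.93698120117188, 186.28134155273438), 4.2610673904418945)
ellipse ((337.629638671875, 213.09193420410156), (87.74603271484375, 91.56474304199219), 129.03077697753906)
center at z.07 [ 0.54134907 -0.23402593  0.07      ]
wrist 12088 0.000674915333205991 normal tool [-0.0085  0.0035 -1.    ] tip rel tool deg -0.49 roll 0.2
```

```bash
cat >> h.py <<'E'
C0=np.array([.5500,-.2425]); BAY=84.1; SAG=.5
def tgt(r,zk,th,bay=BAY):
    "tool pose so that cleat/blade corner K is r from axis, height zk, board tip th deg"
    a=np.radians(bay); u=np.array([np.cos(a),np.sin(a)]); t=np.radians(th)
    rr=r+.2205*np.cos(t)-.008*np.sin(t); z=zk+.2205*np.sin(t)+.008*np.cos(t)
    return np.r_[C0+u*rr,z],down(bay-90,th-SAG)
def ease(p,Rt,n,calls,grip=0,start=None):
    o=bot.get_obs(); p0=np.array(o['eef_pos']); R0=R.from_quat(o['tool_rot'])
    if start: p0,R0=start
    rv=(R0.inv()*Rt).as_rotvec(); pc,Rc=p0.copy(),R0
    for i in range(8*calls):
        x=min(1,(i+1)/n); s=(1-np.cos(np.pi*x))/2
        gp=p0+s*(p-p0); gR=R0*R.from_rotvec(s*rv)
        t=np.round(Rc.inv().apply(gp-pc)/.2,3)+0.; r=np.round((Rc.inv()*gR).as_rotvec()/np.pi,3)+0.
        print(str([t.tolist(),r.tolist(),grip])+','+('\n' if i%8==7 else ''))
        pc=pc+Rc.apply(t*.2); Rc=Rc*R.from_rotvec(r*np.pi)
def K():
    "estimated corner position (r along bay, lateral, z) and tip, from measured tool pose"
    o=bot.get_obs(); Rm=R.from_quat(o['tool_rot'])*R.from_rotvec([0,np.radians(SAG),0])
    k=o['eef_pos']+Rm.apply([-.2205,0,.008]); a=np.radians(BAY); d=k[:2]-C0
    print('K r %.4f lat %.4f z %.4f'%(d@[np.cos(a),np.sin(a)],d@[-np.sin(a),np.cos(a)],k[2])); show()
E
python3 - <<'E'
from h import *
K()
p,Rt=tgt(.145,.092,8); print(p); ease(p,Rt,21,3)
E
```

```text
K r 0.3193 lat 0.0520 z 0.1451
t 4.9667 p [0.5124 0.3001 0.1549] yang 4.87 tip 0.04 roll 0.1 F [-0.21 -0.32 -2.13] T [ 0.27 -0.04 -0.01] w 0.02519080509399778 g 61.53128743171692 q [ 0.53  0.48  0.1   1.19 -0.    2.02]
[0.58723564 0.11782187 0.13060981]
[[-0.005, 0.002, 0.001], [0.0, 0.0, 0.0], 0],
[[-0.016, 0.005, 0.002], [0.0, 0.001, 0.001], 0],
[[-0.026, 0.008, 0.003], [0.0, 0.001, 0.002], 0],
[[-0.035, 0.011, 0.004], [0.0, 0.002, 0.002], 0],
[[-0.043, 0.014, 0.006], [0.0, 0.002, 0.003], 0],
[[-0.051, 0.018, 0.005], [-0.001, 0.002, 0.003], 0],
[[-0.058, 0.02, 0.006], [0.0, 0.002, 0.004], 0],
[[-0.062, 0.023, 0.007], [0.0, 0.003, 0.004], 0],

[[-0.066, 0.025, 0.006], [0.0, 0.003, 0.004], 0],
[[-0.068, 0.027, 0.006], [-0.001, 0.003, 0.005], 0],
[[-0.069, 0.028, 0.005], [0.0, 0.003, 0.004], 0],
[[-0.067, 0.029, 0.004], [0.0, 0.003, 0.005], 0],
[[-0.065, 0.028, 0.004], [0.0, 0.003, 0.004], 0],
[[-0.061, 0.028, 0.003], [0.0, 0.003, 0.004], 0],
[[-0.055, 0.026, 0.002], [-0.001, 0.003, 0.004], 0],
[[-0.049, 0.024, 0.002], [0.0, 0.002, 0.003], 0],

[[-0.041, 0.021, 0.001], [0.0, 0.002, 0.003], 0],
[[-0.033, 0.017, 0.0], [0.0, 0.002, 0.002], 0],
[[-0.024, 0.012, 0.001], [0.0, 0.001, 0.001], 0],
[[-0.015, 0.008, 0.0], [0.0, 0.0, 0.001], 0],
[[-0.005, 0.003, 0.0], [0.0, 0.001, 0.001], 0],
[[0.0, 0.0, 0.0], [0.0, 0.0, 0.0], 0],
[[0.0, 0.0, 0.0], [0.0, 0.0, 0.0], 0],
[[0.0, 0.0, 0.0], [0.0, 0.0, 0.0], 0],
```

apply_moves(steps=[[[-0.005,0.002,0.001],[0,0,0],0],[[-0.016,0.005,0.002],[0,0.001,0.001],0],[[-0.026,0.008,0.003],[0,0.001,0.002],0],[[-0.035,0.011,0.004],[0,0.002,0.002],0],[[-0.043,0.014,0.006],[0,0.002,0.003],0],[[-0.051,0.018,0.005],[-0.001,0.002,0.003],0],[[-0.058,0.02,0.006],[0,0.002,0.004],0],[[-0.062,0.023,0.007],[0,0.003,0.004],0]])

```text
clock: 5.63
eef_pos: [0.537, 0.2412, 0.1479]
tool_rot: [0.698, 0.715, 0.016, -0.013]
ft_force: [0.2, 0.2, -3.5]
grip_width: 0.0246
grasp_force: 61.5
```

apply_moves(steps=[[[-0.066,0.025,0.006],[0,0.003,0.004],0],[[-0.068,0.027,0.006],[-0.001,0.003,0.005],0],[[-0.069,0.028,0.005],[0,0.003,0.004],0],[[-0.067,0.029,0.004],[0,0.003,0.005],0],[[-0.065,0.028,0.004],[0,0.003,0.004],0],[[-0.061,0.028,0.003],[0,0.003,0.004],0],[[-0.055,0.026,0.002],[-0.001,0.003,0.004],0],[[-0.049,0.024,0.002],[0,0.002,0.003],0]])

```text
clock: 6.3
eef_pos: [0.5779, 0.1403, 0.1344]
tool_rot: [0.734, 0.677, 0.043, -0.037]
ft_force: [0.5, 0.8, -2.4]
grip_width: 0.0251
grasp_force: 61.5
```

apply_moves(steps=[[[-0.041,0.021,0.001],[0,0.002,0.003],0],[[-0.033,0.017,0],[0,0.002,0.002],0],[[-0.024,0.012,0.001],[0,0.001,0.001],0],[[-0.015,0.008,0],[0,0,0.001],0],[[-0.005,0.003,0],[0,0.001,0.001],0],[[0,0,0],[0,0,0],0],[[0,0,0],[0,0,0],0],[[0,0,0],[0,0,0],0]])

```text
clock: 6.97
eef_pos: [0.5876, 0.1186, 0.1314]
tool_rot: [0.741, 0.668, 0.049, -0.044]
ft_force: [-0.3, 0.6, -2.5]
grip_width: 0.0249
grasp_force: 61.5
```

```bash
cat >> h.py <<'E'
def seeboard(n):
    "fit blade plane and nose edge from camera n, with caddy rim"
    o=bot.get_obs(); im,d,W=cloud(n); np.savez(f'/tmp/n_{n}.npz',im=im,W=W)
    m=boardmask(im,W,n); me=cv2.erode(m.astype(np.uint8),np.ones((3,3)))>0
    a=np.radians(BAY); u=np.array([np.cos(a),np.sin(a)])
    def rl(Q): q=Q[:,:2]-C0; return q@u, q@[-u[1],u[0]]
    P=W[me]; r,l=rl(P); P=P[(r<.30)]; nr,k,c,s=fitplane(P)
    r,l=rl(W[m]); print(n,'tip',np.degrees(np.arcsin(-(nr[:2]@u))).round(2),'roll',np.degrees(np.arcsin(nr[:2]@[-u[1],u[0]])).round(2),'n',c,'sd',s,'nose r',np.percentile(r,.5),'lat',np.percentile(l[r<.28],[1,99]))
    hsv=cv2.cvtColor(im,cv2.COLOR_RGB2HSV).astype(int); teal=(hsv[...,0]>75)&(hsv[...,0]<100)&(hsv[...,1]>110)
    q=W[teal&(W[...,2]>.06)&(W[...,2]<.078)]; 
    from scipy.optimize import least_squares
    f=least_squares(lambda c:np.hypot(*(q[:,:2]-c[:2]).T)-.128,C0,loss='soft_l1',f_scale=.002); print('rim c',f.x,len(q))
    return im
E
python3 - <<'E'
from h import *
K()
im=seeboard('scene'); save('s3.png',im[120:330,60:460],2)
seeboard('top')
E
```

```text
K r 0.1459 lat -0.0003 z 0.0923
t 6.9667 p [0.5876 0.1186 0.1314] yang -5.87 tip -7.62 roll 0.01 F [-0.33  0.59 -2.48] T [ 0.13 -0.01 -0.01] w 0.024944526925834973 g 61.48805379867554 q [0.14 0.48 0.04 1.09 0.13 1.81]
scene tip 8.26 roll -0.04 n 1817 sd 0.0013034136875110672 nose r 0.12479984612092075 lat [-0.05612599  0.0527963 ]
rim c [ 0.54880481 -0.24042309] 774
top tip 8.32 roll -0.15 n 2263 sd 0.0019445104043645672 nose r 0.12145553998549141 lat [-0.05011998  0.05781222]
rim c [ 0.54259032 -0.14631825] 201
```

View pics/s3.png

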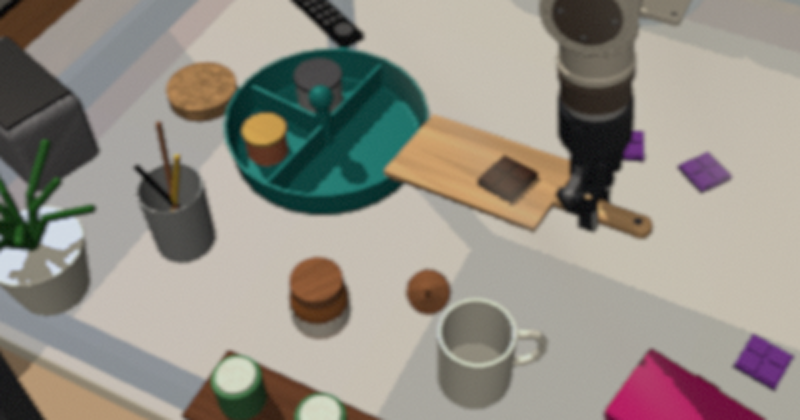

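apply_moves(steps=[[[-0.008,0,0.01],[0,0,0],0],[[-0.014,0,0.02],[0,0,0],0],[[-0.014,0,0.02],[0,0,0],0],[[-0.008,0,0.015],[0,0,0],0],[[0,0,0],[0,0,0],0],[[0,0,0],[0,0,0],0],[[0,0,0],[0,0,0],0],[[0,0,0],[0,0,0],0]])

```text
clock: 7.73
eef_pos: [0.5872, 0.1111, 0.1175]
tool_rot: [0.741, 0.668, 0.05, -0.044]
ft_force: [0.1, -0.3, -2.8]
grip_width: 0.0246
grasp_force: 61.5
```

Run:
```python
from h import *
K()
```

```text
K r 0.1384 lat -0.0006 z 0.0784
t 7.7333 p [0.5872 0.1111 0.1175] yang -5.93 tip -7.61 roll 0.04 F [ 0.14 -0.33 -2.84] T [ 0.09 -0.01 -0.01] w 0.024619246287238994 g 61.47459626197815 q [0.13 0.49 0.02 1.06 0.13 1.8 ]
```

apply_moves(steps=[[[-0.001,0,0.005],[0,0,0],0],[[0,0,0.005],[0,0,0],0],[[-0.001,0,0.005],[0,0,0],0],[[0,0,0],[0,0,0],0],[[0,0,0],[0,0,0],0],[[0,0,0],[0,0,0],0],[[0,0,0],[0,0,0],0],[[0,0,0],[0,0,0],0]])

```text
clock: 8.4
eef_pos: [0.587, 0.1111, 0.1143]
tool_rot: [0.741, 0.668, 0.049, -0.044]
ft_force: [0.1, 0.5, -1.3]
grip_width: 0.0247
grasp_force: 61.6
```

apply_moves(steps=[[[-0.001,0,0.005],[0,0,0],0],[[0,0,0],[0,0,0],0],[[0,0,0],[0,0,0],0],[[0,0,0.004],[0,0,0],0],[[0,0,0],[0,0,0],0],[[0,0,0],[0,0,0],0],[[0,0,0],[0,0,0],0],[[0,0,0],[0,0,0],0]])

```text
clock: 9.07
eef_pos: [0.5871, 0.1111, 0.1125]
tool_rot: [0.741, 0.668, 0.049, -0.044]
ft_force: [0.1, 0.5, -1.1]
grip_width: 0.0246
grasp_force: 61.7
```

Run:
```python
from h import *
K()
```

```text
K r 0.1384 lat -0.0005 z 0.0735
t 9.0667 p [0.5871 0.1111 0.1125] yang -5.92 tip -7.61 roll 0.03 F [ 0.13  0.55 -1.06] T [-0.02 -0.08  0.01] w 0.02464156498101587 g 61.667035818099976 q [0.13 0.5  0.01 1.05 0.13 1.8 ]
```

apply_moves(steps=[[[-0.005,0,0],[0,0,0],0],[[-0.005,0,0],[0,0,0],0],[[-0.005,0,0],[0,0,0],0],[[-0.005,0,0],[0,0,0],0],[[-0.003,0,0],[0,0,0],0],[[0,0,0],[0,0,0],0],[[0,0,0],[0,0,0],0],[[0,0,0],[0,0,0],0]])

```text
clock: 9.73
eef_pos: [0.5866, 0.1063, 0.1118]
tool_rot: [0.741, 0.668, 0.049, -0.044]
ft_force: [0.4, -0.1, -0.9]
grip_width: 0.025
grasp_force: 61.7
```

apply_moves(steps=[[[-0.003,0,0],[0,0,0],0],[[0,0,0],[0,0,0],0],[[0,0,0],[0,0,0],0],[[-0.002,0,0],[0,0,0],0],[[0,0,0],[0,0,0],0],[[0,0,0],[0,0,0],0],[[0,0,0],[0,0,0],0],[[0,0,0],[0,0,0],0]])

```text
clock: 10.4
eef_pos: [0.5864, 0.1056, 0.1117]
tool_rot: [0.741, 0.668, 0.049, -0.044]
ft_force: [0.3, 0.6, -1.2]
grip_width: 0.0249
grasp_force: 61.7
```

Run:
```python
from h import *
K()
```

```text
K r 0.1328 lat -0.0004 z 0.0727
t 10.4 p [0.5864 0.1056 0.1117] yang -5.93 tip -7.61 roll 0.01 F [ 0.28  0.57 -1.2 ] T [-0.12 -0.05  0.06] w 0.02486334106473139 g 61.68819308280945 q [0.12 0.5  0.   1.05 0.13 1.79]
```

apply_moves(steps=[[[-0.003,0,0],[0,0,0],0],[[0,0,0],[0,0,0],0],[[0,0,0],[0,0,0],0],[[0,0,0],[0,0,0],0],[[0,0,0],[0,0,0],0],[[0,0,0],[0,0,0],0],[[0,0,0],[0,0,0],0],[[0,0,0],[0,0,0],0]])

```text
clock: 11.07
eef_pos: [0.5863, 0.1049, 0.1116]
tool_rot: [0.741, 0.668, 0.049, -0.044]
ft_force: [-0.2, -0.8, -0.7]
grip_width: 0.025
grasp_force: 61.7
```

apply_moves(steps=[[[-0.003,0,0],[0,0,0],0],[[0,0,0],[0,0,0],0],[[0,0,0],[0,0,0],0],[[0,0,0],[0,0,0],0],[[0,0,0],[0,0,0],0],[[0,0,0],[0,0,0],0],[[0,0,0],[0,0,0],0],[[0,0,0],[0,0,0],0]])

```text
clock: 11.73
eef_pos: [0.5863, 0.1044, 0.1115]
tool_rot: [0.741, 0.668, 0.049, -0.044]
ft_force: [-0.4, 0.1, -1.0]
grip_width: 0.0247
grasp_force: 61.7
```

apply_moves(steps=[[[-0.003,0,0],[0,0,0],0],[[0,0,0],[0,0,0],0],[[0,0,0],[0,0,0],0],[[0,0,0],[0,0,0],0],[[0,0,0],[0,0,0],0],[[0,0,0],[0,0,0],0],[[0,0,0],[0,0,0],0],[[0,0,0],[0,0,0],0]])

```text
clock: 12.4
eef_pos: [0.5863, 0.1038, 0.1115]
tool_rot: [0.741, 0.668, 0.049, -0.044]
ft_force: [0.1, 0.3, -0.8]
grip_width: 0.0246
grasp_force: 61.7
```

Run:
```python
from h import *
K()
```

```text
K r 0.1310 lat -0.0004 z 0.0725
t 12.4 p [0.5863 0.1038 0.1115] yang -5.93 tip -7.6 roll 0.02 F [ 0.15  0.25 -0.78] T [-0.15 -0.09  0.05] w 0.024606958631534587 g 61.70764446258545 q [0.11 0.5  0.   1.05 0.13 1.79]
```

apply_moves(steps=[[[-0.003,0,0],[0,0,0],0],[[0,0,0],[0,0,0],0],[[0,0,0],[0,0,0],0],[[0,0,0],[0,0,0],0],[[0,0,0],[0,0,0],0],[[0,0,0],[0,0,0],0],[[0,0,0],[0,0,0],0],[[0,0,0],[0,0,0],0]])

```text
clock: 13.07
eef_pos: [0.5862, 0.1032, 0.1114]
tool_rot: [0.741, 0.668, 0.049, -0.044]
ft_force: [-0.1, -0.2, -0.5]
grip_width: 0.0245
grasp_force: 61.7
```

apply_moves(steps=[[[-0.002,0,0],[0,0,0],0],[[0,0,0],[0,0,0],0],[[0,0,0],[0,0,0],0],[[0,0,0],[0,0,0],0],[[0,0,0],[0,0,0],0],[[0,0,0],[0,0,0],0],[[0,0,0],[0,0,0],0],[[0,0,0],[0,0,0],0]])

```text
clock: 13.73
eef_pos: [0.5861, 0.1028, 0.1113]
tool_rot: [0.741, 0.668, 0.049, -0.044]
ft_force: [-0.0, -0.2, -0.4]
grip_width: 0.0247
grasp_force: 61.7
```

apply_moves(steps=[[[-0.002,0,0],[0,0,0],0],[[0,0,0],[0,0,0],0],[[0,0,0],[0,0,0],0],[[0,0,0],[0,0,0],0],[[0,0,0],[0,0,0],0],[[0,0,0],[0,0,0],0],[[0,0,0],[0,0,0],0],[[0,0,0],[0,0,0],0]])

```text
clock: 14.4
eef_pos: [0.5861, 0.1024, 0.1113]
tool_rot: [0.741, 0.668, 0.049, -0.044]
ft_force: [-0.4, 1.0, -0.6]
grip_width: 0.0247
grasp_force: 61.7
```

apply_moves(steps=[[[-0.002,0,0],[0,0,0],0],[[0,0,0],[0,0,0],0],[[0,0,0],[0,0,0],0],[[0,0,0],[0,0,0],0],[[0,0,0],[0,0,0],0],[[0,0,0],[0,0,0],0],[[0,0,0],[0,0,0],0],[[0,0,0],[0,0,0],0]])

```text
clock: 15.07
eef_pos: [0.5861, 0.102, 0.1112]
tool_rot: [0.741, 0.668, 0.049, -0.044]
ft_force: [0.4, 0.4, -0.9]
grip_width: 0.0246
grasp_force: 61.7
```

Run:
```python
from h import *
K(); im=seeboard('scene');save('s4.png',im[120:260,160:360],4)
```

```text
K r 0.1292 lat -0.0004 z 0.0722
t 15.0667 p [0.5861 0.102  0.1112] yang -5.93 tip -7.6 roll 0.01 F [ 0.39  0.45 -0.88] T [-0.07 -0.02 -0.01] w 0.02462870030546707 g 61.70554876327515 q [0.11 0.49 0.   1.05 0.13 1.79]
scene tip 7.46 roll -0.13 n 1966 sd 0.0013060268757172466 nose r 0.10769031584238217 lat [-0.05613096  0.05279373]
rim c [ 0.54905631 -0.24032692] 783
```

apply_moves(steps=[[[-0.002,0,0],[0,0,0],0],[[0,0,0],[0,0,0],0],[[-0.001,0,0],[0,0,0],0],[[0,0,0],[0,0,0],0],[[0,0,0],[0,0,0],0],[[0,0,0],[0,0,0],0],[[0,0,0],[0,0,0],0],[[0,0,0],[0,0,0],0]])

```text
clock: 15.78
eef_pos: [0.586, 0.1014, 0.1111]
tool_rot: [0.741, 0.668, 0.049, -0.044]
ft_force: [0.1, 0.6, 0.3]
grip_width: 0.0247
grasp_force: 61.7
```

apply_moves(steps=[[[-0.002,0,0],[0,0,0],0],[[0,0,0],[0,0,0],0],[[0,0,0],[0,0,0],0],[[0,0,0],[0,0,0],0],[[0,0,0],[0,0,0],0],[[0,0,0],[0,0,0],0],[[0,0,0],[0,0,0],0],[[0,0,0],[0,0,0],0]])

```text
clock: 16.45
eef_pos: [0.586, 0.101, 0.1111]
tool_rot: [0.741, 0.668, 0.049, -0.044]
ft_force: [0.6, 0.1, -0.9]
grip_width: 0.0246
grasp_force: 61.7
```

apply_moves(steps=[[[-0.003,0,0],[0,0,0],0],[[0,0,0],[0,0,0],0],[[0,0,0],[0,0,0],0],[[0,0,0],[0,0,0],0],[[0,0,0],[0,0,0],0],[[0,0,0],[0,0,0],0],[[0,0,0],[0,0,0],0],[[0,0,0],[0,0,0],0]])

```text
clock: 17.12
eef_pos: [0.5859, 0.1004, 0.111]
tool_rot: [0.741, 0.668, 0.049, -0.044]
ft_force: [0.3, 0.0, -0.7]
grip_width: 0.0248
grasp_force: 61.7
```

apply_moves(steps=[[[-0.002,0,0],[0,0,0],0],[[0,0,0],[0,0,0],0],[[0,0,0],[0,0,0],0],[[0,0,0],[0,0,0],0],[[0,0,0],[0,0,0],0],[[0,0,0],[0,0,0],0],[[0,0,0],[0,0,0],0],[[0,0,0],[0,0,0],0]])

```text
clock: 17.78
eef_pos: [0.5859, 0.1, 0.111]
tool_rot: [0.741, 0.668, 0.049, -0.044]
ft_force: [-0.5, 0.7, -0.1]
grip_width: 0.0252
grasp_force: 61.7
```

apply_moves(steps=[[[-0.002,0,0],[0,0,0],0],[[0,0,0],[0,0,0],0],[[0,0,0],[0,0,0],0],[[0,0,0],[0,0,0],0],[[0,0,0],[0,0,0],0],[[0,0,0],[0,0,0],0],[[0,0,0],[0,0,0],0],[[0,0,0],[0,0,0],0]])

```text
clock: 18.45
eef_pos: [0.5858, 0.0996, 0.1109]
tool_rot: [0.741, 0.668, 0.049, -0.044]
ft_force: [0.1, 0.4, -0.2]
grip_width: 0.0246
grasp_force: 61.7
```

Run:
```python
from h import *
im=seeboard('scene');save('s5.png',im[120:260,160:340],4.4); K()
```

```text
scene tip 7.45 roll -0.08 n 2001 sd 0.001317226774347015 nose r 0.10585125731115962 lat [-0.05632877  0.05291747]
rim c [ 0.54899585 -0.240009  ] 790
K r 0.1268 lat -0.0003 z 0.0719
t 18.5 p [0.5858 0.0996 0.1109] yang -5.93 tip -7.6 roll 0.01 F [ 0.31 -0.41 -1.02] T [-0.17 -0.04  0.06] w 0.024840301671684523 g 61.7044723033905 q [ 0.11  0.49 -0.    1.05  0.13  1.78]
```

View pics/s5.png

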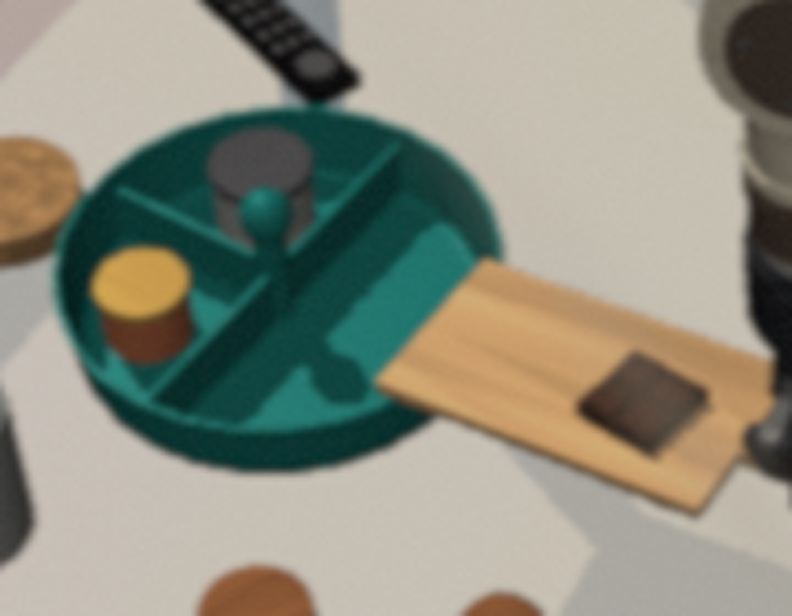

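The board's nose lies inside the rim (edge from (380,380) to (485,262)), with the chocolate still at (645,400). There is no cleat contact yet, so I'll keep creeping in.

apply_moves(steps=[[[-0.003,0,0],[0,0,0],0],[[0,0,0],[0,0,0],0],[[0,0,0],[0,0,0],0],[[0,0,0],[0,0,0],0],[[0,0,0],[0,0,0],0],[[0,0,0],[0,0,0],0],[[0,0,0],[0,0,0],0],[[0,0,0],[0,0,0],0]])

```text
clock: 19.17
eef_pos: [0.5857, 0.099, 0.1108]
tool_rot: [0.741, 0.668, 0.049, -0.044]
ft_force: [0.2, 0.2, -1.1]
grip_width: 0.0248
grasp_force: 61.7
```

apply_moves(steps=[[[-0.002,0,0],[0,0,0],0],[[0,0,0],[0,0,0],0],[[0,0,0],[0,0,0],0],[[0,0,0],[0,0,0],0],[[0,0,0],[0,0,0],0],[[0,0,0],[0,0,0],0],[[0,0,0],[0,0,0],0],[[0,0,0],[0,0,0],0]])

```text
clock: 19.83
eef_pos: [0.5857, 0.0987, 0.1108]
tool_rot: [0.741, 0.668, 0.049, -0.044]
ft_force: [0.3, -0.2, -1.2]
grip_width: 0.0247
grasp_force: 61.7
```

apply_moves(steps=[[[-0.002,0,0],[0,0,0],0],[[0,0,0],[0,0,0],0],[[0,0,0],[0,0,0],0],[[0,0,0],[0,0,0],0],[[0,0,0],[0,0,0],0],[[0,0,0],[0,0,0],0],[[0,0,0],[0,0,0],0],[[0,0,0],[0,0,0],0]])

```text
clock: 20.5
eef_pos: [0.5857, 0.0983, 0.1107]
tool_rot: [0.741, 0.668, 0.049, -0.044]
ft_force: [0.0, -0.2, -1.1]
grip_width: 0.0247
grasp_force: 61.7
```

apply_moves(steps=[[[-0.003,0,0],[0,0,0],0],[[0,0,0],[0,0,0],0],[[0,0,0],[0,0,0],0],[[0,0,0],[0,0,0],0],[[0,0,0],[0,0,0],0],[[0,0,0],[0,0,0],0],[[0,0,0],[0,0,0],0],[[0,0,0],[0,0,0],0]])

```text
clock: 21.17
eef_pos: [0.5856, 0.0976, 0.1106]
tool_rot: [0.741, 0.668, 0.049, -0.044]
ft_force: [-0.0, 0.5, -0.8]
grip_width: 0.025
grasp_force: 61.7
```

apply_moves(steps=[[[-0.003,0,0],[0,0,0],0],[[0,0,0],[0,0,0],0],[[0,0,0],[0,0,0],0],[[0,0,0],[0,0,0],0],[[0,0,0],[0,0,0],0],[[0,0,0],[0,0,0],0],[[0,0,0],[0,0,0],0],[[0,0,0],[0,0,0],0]])

```text
clock: 21.83
eef_pos: [0.5856, 0.0971, 0.1106]
tool_rot: [0.741, 0.668, 0.049, -0.044]
ft_force: [-0.6, 0.7, 0.1]
grip_width: 0.0248
grasp_force: 61.7
```

Run:
```python
from h import *
K()
```

```text
K r 0.1243 lat -0.0004 z 0.0716
t 21.8333 p [0.5856 0.0971 0.1106] yang -5.93 tip -7.6 roll 0.02 F [-0.6   0.68  0.13] T [-0.2  -0.08 -0.01] w 0.02483345820784813 g 61.70634984970093 q [ 0.1   0.49 -0.    1.05  0.13  1.78]
```

```bash
cat >> h.py <<'E'
def favg(n=8):
    F=[];T=[]
    for i in range(n): camera('top'); o=bot.get_obs(); F.append(o['ft_force']);T.append(o['ft_torque'])
    print('Favg',np.mean(F,0).round(2),'sd',np.std(F,0).round(2),'T',np.mean(T,0).round(3))
E
python3 - <<'E'
from h import *
favg(); im=seeboard('scene'); 
D=np.load('/tmp/n_scene.npz'); W=D['W']; hsv=cv2.cvtColor(D['im'],cv2.COLOR_RGB2HSV).astype(int); teal=(hsv[...,0]>75)&(hsv[...,0]<100)&(hsv[...,1]>110)
# outermost teal top per angle near bay (both sides of the board)
a=np.radians(BAY); q=W[teal&(W[...,2]>.069)&(W[...,2]<.076)]
from scipy.optimize import least_squares
f=least_squares(lambda c:np.hypot(*(q[:,:2]-c[:2]).T)-c[2],[*C0,.128],loss='soft_l1',f_scale=.001); print('top rim',f.x,len(q))
m=boardmask(D['im'],W,'x'); u=np.array([np.cos(a),np.sin(a)])
d=(W[...,:2]-f.x[:2]); r=d@u; l=d@np.array([-u[1],u[0]])
for lo in range(-45,46,15):
    s=m&(np.abs(l-lo/1000)<.006); print(lo,np.sort(r[s])[:4].round(4))
E
```

```text
Favg [ 0.02  0.54 -0.34] sd [0.5  0.54 0.4 ] T [-0.178 -0.056  0.017]
scene tip 7.51 roll 0.05 n 1955 sd 0.001254961092021965 nose r 0.10298791717536901 lat [-0.05622221  0.05309049]
rim c [ 0.54905279 -0.24037631] 769
top rim [ 0.55108936 -0.24273799  0.1256697 ] 157
-45 [0.1009 0.102  0.1028 0.1031]
-30 [0.1023 0.1027 0.1037 0.1044]
-15 [0.102  0.1033 0.1037 0.1044]
0 [0.1026 0.103  0.1036 0.104 ]
15 [0.1019 0.1023 0.1026 0.1029]
30 [0.1033 0.1035 0.1044 0.1044]
45 [0.1033 0.104  0.1046 0.1048]
```

apply_moves(steps=[[[-0.003,0,0],[0,0,0],0],[[0,0,0],[0,0,0],0],[[0,0,0],[0,0,0],0],[[0,0,0],[0,0,0],0],[[0,0,0],[0,0,0],0],[[0,0,0],[0,0,0],0],[[0,0,0],[0,0,0],0],[[0,0,0],[0,0,0],0]])

```text
clock: 22.95
eef_pos: [0.5855, 0.0965, 0.1105]
tool_rot: [0.741, 0.668, 0.049, -0.044]
ft_force: [-0.4, 0.5, -1.2]
grip_width: 0.0243
grasp_force: 61.7
```

apply_moves(steps=[[[-0.002,0,0],[0,0,0],0],[[0,0,0],[0,0,0],0],[[0,0,0],[0,0,0],0],[[0,0,0],[0,0,0],0],[[0,0,0],[0,0,0],0],[[0,0,0],[0,0,0],0],[[0,0,0],[0,0,0],0],[[0,0,0],[0,0,0],0]])

```text
clock: 23.62
eef_pos: [0.5855, 0.0964, 0.1105]
tool_rot: [0.741, 0.668, 0.05, -0.044]
ft_force: [0.3, 2.8, -0.7]
grip_width: 0.0249
grasp_force: 61.7
```

apply_moves(steps=[[[-0.002,0,0],[0,0,0],0],[[0,0,0],[0,0,0],0],[[0,0,0],[0,0,0],0],[[0,0,0],[0,0,0],0],[[0,0,0],[0,0,0],0],[[0,0,0],[0,0,0],0],[[0,0,0],[0,0,0],0],[[0,0,0],[0,0,0],0]])

```text
clock: 24.28
eef_pos: [0.5856, 0.0964, 0.1106]
tool_rot: [0.741, 0.668, 0.05, -0.045]
ft_force: [0.7, 4.9, 0.2]
grip_width: 0.0248
grasp_force: 61.8
```

Cleat contact found, Fy ≈ 4.9 N. I'll back off slightly, then tip about the rim.

```bash
cat >> h.py <<'E'
def arc(th0,th1,n,calls,dr=0,dz=0,tool_off=0):
    "rows tipping about the rim from board tip th0 to th1 in n rows; dr,dz: extra shift (m); tool tip = th+tool_off"
    f=lambda d:(lambda t:np.array([.2205*np.cos(t)-.008*np.sin(t)-.004*np.sin(t)**2,.2205*np.sin(t)+.008*np.cos(t)+.004*np.sin(t)*np.cos(t)]))(np.radians(d))
    ca=np.zeros(2);ct=th0
    for i in range(8*calls):
        s=min(1,(i+1)/n); th=th0+s*(th1-th0); g=f(th)-f(th0)+s*np.array([dr,dz])
        d=g-ca; t=np.radians(ct+tool_off); sx=round((d[0]*np.cos(t)+d[1]*np.sin(t))/.2,3); sz=round((d[0]*np.sin(t)-d[1]*np.cos(t))/.2,3); w=round((th-ct)/180,4)
        print(f'[[{sx},0,{sz}],[0,{w},0],0],'+('\n' if i%8==7 else ''))
        ca=ca+.2*np.array([sx*np.cos(t)+sz*np.sin(t),sx*np.sin(t)-sz*np.cos(t)]); ct+=w*180
    print('end',ca-(f(th1)-f(th0))-[dr,dz],ct)
E
python3 - <<'E'
from h import *
favg(6); arc(7.5,15,22,3,dr=.0004)
E
```

```text
Favg [0.01 5.23 0.13] sd [0.47 0.12 0.25] T [ 0.772 -0.08  -0.043]
[[-0.0,0,-0.007],[0,0.0019,0],0],
[[-0.0,0,-0.006],[0,0.0019,0],0],
[[-0.001,0,-0.007],[0,0.0019,0],0],
[[0.0,0,-0.007],[0,0.0019,0],0],
[[0.0,0,-0.006],[0,0.0019,0],0],
[[-0.0,0,-0.007],[0,0.0019,0],0],
[[-0.0,0,-0.007],[0,0.0019,0],0],
[[-0.0,0,-0.006],[0,0.0019,0],0],

[[-0.001,0,-0.007],[0,0.0018,0],0],
[[0.0,0,-0.007],[0,0.0019,0],0],
[[-0.0,0,-0.006],[0,0.0019,0],0],
[[-0.0,0,-0.007],[0,0.0019,0],0],
[[-0.0,0,-0.007],[0,0.0019,0],0],
[[-0.001,0,-0.006],[0,0.0019,0],0],
[[0.0,0,-0.007],[0,0.0019,0],0],
[[-0.0,0,-0.007],[0,0.0019,0],0],

[[-0.0,0,-0.006],[0,0.0019,0],0],
[[-0.0,0,-0.007],[0,0.0019,0],0],
[[-0.001,0,-0.007],[0,0.0019,0],0],
[[0.0,0,-0.006],[0,0.0019,0],0],
[[-0.0,0,-0.007],[0,0.0019,0],0],
[[-0.0,0,-0.006],[0,0.0019,0],0],
[[-0.0,0,-0.0],[0,-0.0,0],0],
[[-0.0,0,-0.0],[0,-0.0,0],0],

end [ 6.85930601e-05 -8.22700200e-05] 15.006000000000009
```

apply_moves(steps=[[[0.002,0,-0.007],[0,0.0019,0],0],[[0,0,-0.006],[0,0.0019,0],0],[[-0.001,0,-0.007],[0,0.0019,0],0],[[0,0,-0.007],[0,0.0019,0],0],[[0,0,-0.006],[0,0.0019,0],0],[[0,0,-0.007],[0,0.0019,0],0],[[0,0,-0.007],[0,0.0019,0],0],[[-0.001,0,-0.006],[0,0.0019,0],0]])

```text
clock: 25.25
eef_pos: [0.5854, 0.0943, 0.1212]
tool_rot: [0.74, 0.667, 0.068, -0.061]
ft_force: [0.7, 5.8, 0.1]
grip_width: 0.0248
grasp_force: 61.7
```

Run:
```python
from h import *
favg(4); K(); seeboard('scene')
```

```text
Favg [0.62 5.59 0.09] sd [0.65 0.39 0.28] T [ 0.817 -0.176  0.008]
K r 0.1235 lat -0.0005 z 0.0716
t 25.45 p [0.5854 0.0942 0.1212] yang -5.93 tip -10.4 roll 0.04 F [ 1.58  4.93 -0.26] T [ 0.79 -0.22  0.01] w 0.02449598669046229 g 61.7374062538147 q [ 0.07  0.48 -0.    1.06  0.18  1.75]
scene tip 10.18 roll 0.03 n 1902 sd 0.0012974126192755442 nose r 0.10177323787035125 lat [-0.05648947  0.05288011]
rim c [ 0.54899695 -0.24030017] 774
```

apply_moves(steps=[[[0.003,0,-0.006],[0,0.0019,0],0],[[0,0,-0.007],[0,0.0019,0],0],[[0,0,-0.006],[0,0.0019,0],0],[[0,0,-0.007],[0,0.0019,0],0],[[0,0,-0.007],[0,0.0019,0],0],[[0,0,-0.006],[0,0.0019,0],0],[[0,0,-0.007],[0,0.0019,0],0],[[0,0,-0.007],[0,0.0019,0],0]])

```text
clock: 26.17
eef_pos: [0.585, 0.0919, 0.1313]
tool_rot: [0.738, 0.665, 0.084, -0.076]
ft_force: [0.0, 0.7, -0.7]
grip_width: 0.0247
grasp_force: 61.8
```

apply_moves(steps=[[[0,0,-0.006],[0,0.0019,0],0],[[0,0,-0.007],[0,0.0019,0],0],[[0,0,-0.006],[0,0.0019,0],0],[[0,0,-0.007],[0,0.0019,0],0],[[0,0,-0.007],[0,0.0019,0],0],[[0,0,-0.006],[0,0.0019,0],0],[[0,0,0],[0,0,0],0],[[0,0,0],[0,0,0],0]])

```text
clock: 26.83
eef_pos: [0.5848, 0.0903, 0.1388]
tool_rot: [0.736, 0.664, 0.098, -0.088]
ft_force: [-0.3, -2.8, -0.5]
grip_width: 0.0248
grasp_force: 61.8
```

```bash
cat >> h.py <<'E'
def choc(n='scene'):
    D=np.load(f'/tmp/n_{n}.npz'); im,W=D['im'],D['W']; hsv=cv2.cvtColor(im,cv2.COLOR_RGB2HSV).astype(int); V=hsv[...,2]
    a=np.radians(BAY); u=np.array([np.cos(a),np.sin(a)]); d=W[...,:2]-C0; r=d@u; l=d@np.array([-u[1],u[0]])
    m=(V<95)&(hsv[...,0]<20)&(np.abs(l)<.05)&(r>-.02)&(r<.30); m=cv2.morphologyEx(m.astype(np.uint8),cv2.MORPH_OPEN,np.ones((3,3)))>0
    nn,lab,st,_=cv2.connectedComponentsWithStats(m.astype(np.uint8)); 
    if nn>1: m=lab==np.argmax(st[1:,4])+1; print('choc r %.4f l %.4f z %.4f n %d'%(np.median(r[m]),np.median(l[m]),np.median(W[m][:,2]),m.sum()))
E
python3 - <<'E'
from h import *
favg(3); K(); seeboard('scene'); choc()
E
```

```text
Favg [ 0.08 -1.51 -0.78] sd [0.2  0.2  0.08] T [-0.896  0.076 -0.086]
K r 0.1247 lat -0.0002 z 0.0717
t 26.9833 p [0.5847 0.0906 0.1388] yang -5.94 tip -15.1 roll -0.01 F [-0.19 -1.68 -0.9 ] T [-0.94  0.11 -0.12] w 0.02468543076675103 g 61.83003902435303 q [0.03 0.46 0.   1.08 0.26 1.71]
scene tip 14.52 roll -0.08 n 1689 sd 0.0012522996767227702 nose r 0.10178767980414044 lat [-0.05630591  0.05247655]
rim c [ 0.54882229 -0.24002274] 777
choc r 0.2671 l -0.0441 z 0.4173 n 793
```

apply_moves(steps=[[[-0.002,0,0],[0,0,0],0],[[-0.002,0,-0.006],[0,0.0019,0],0],[[0,0,-0.007],[0,0.0019,0],0],[[0,0,-0.006],[0,0.0019,0],0],[[0,0,-0.007],[0,0.0019,0],0],[[0,0,-0.006],[0,0.0019,0],0],[[0,0,0],[0,0,0],0],[[0,0,0],[0,0,0],0]])

```text
clock: 27.7
eef_pos: [0.5848, 0.0881, 0.1451]
tool_rot: [0.735, 0.662, 0.109, -0.098]
ft_force: [0.1, 0.1, 0.6]
grip_width: 0.0247
grasp_force: 61.9
```

```bash
sed -i 's/(r>-.02)&(r<.30); m=/(r>-.02)\&(r<.32)\&(W[...,2]<.17)\&(W[...,2]>.04); m=/' h.py
python3 - <<'E'
from h import *
favg(3); K(); seeboard('scene'); choc()
E
```

```text
Favg [-0.16  0.46  0.31] sd [0.18 0.21 0.22] T [-0.59   0.036 -0.026]
K r 0.1245 lat -0.0005 z 0.0715
t 27.85 p [0.5847 0.0882 0.1449] yang -5.92 tip -16.84 roll 0.02 F [0.01 0.36 0.09] T [-0.57 -0.04 -0.02] w 0.024702648698926015 g 61.86811923980713 q [0.01 0.45 0.   1.09 0.29 1.69]
scene tip 16.08 roll -0.0 n 1701 sd 0.0013432091084243077 nose r 0.10111400266677854 lat [-0.05638347  0.0527002 ]
rim c [ 0.54868115 -0.23997175] 775
choc r 0.2365 l -0.0151 z 0.1283 n 323
```

apply_moves(steps=[[[-0.002,0,-0.005],[0,0.0014,0],0],[[0,0,-0.005],[0,0.0014,0],0],[[0,0,-0.005],[0,0.0014,0],0],[[0,0,-0.005],[0,0.0014,0],0],[[0,0,-0.005],[0,0.0014,0],0],[[0,0,0],[0,0,0],0],[[0,0,0],[0,0,0],0],[[0,0,0],[0,0,0],0]])

```text
clock: 28.57
eef_pos: [0.5845, 0.0862, 0.1495]
tool_rot: [0.734, 0.661, 0.117, -0.105]
ft_force: [-0.5, 0.1, 0.9]
grip_width: 0.0247
grasp_force: 61.9
```

Run:
```python
from h import *
favg(2); K(); seeboard('scene'); choc()
```

```text
Favg [-0.3   0.26  1.09] sd [0.14 0.03 0.05] T [-0.645 -0.021  0.018]
K r 0.1241 lat -0.0004 z 0.0716
t 28.6667 p [0.5845 0.0862 0.1494] yang -5.93 tip -18.08 roll 0.02 F [-0.16  0.23  1.04] T [-0.66 -0.05 -0.01] w 0.024686513089835674 g 61.85937523841858 q [-0.    0.45  0.01  1.09  0.31  1.68]
scene tip 17.35 roll -0.07 n 1664 sd 0.0012856320247557787 nose r 0.10062858087004183 lat [-0.05654305  0.05237795]
rim c [ 0.54916419 -0.24021024] 771
choc r 0.2358 l -0.0146 z 0.1309 n 316
```

apply_moves(steps=[[[-0.002,0,-0.006],[0,0.0014,0],0],[[0,0,-0.006],[0,0.0014,0],0],[[0,0,-0.006],[0,0.0014,0],0],[[0,0,-0.005],[0,0.0014,0],0],[[0,0,-0.005],[0,0.0014,0],0],[[0,0,0],[0,0,0],0],[[0,0,0],[0,0,0],0],[[0,0,0],[0,0,0],0]])

```text
clock: 29.38
eef_pos: [0.5842, 0.084, 0.1546]
tool_rot: [0.732, 0.66, 0.125, -0.112]
ft_force: [0.3, 0.2, 0.2]
grip_width: 0.0245
grasp_force: 61.8
```

Run:
```python
from h import *
favg(2); K(); seeboard('scene'); choc()
```

```text
Favg [-0.05 -0.67 -0.8 ] sd [0.67 0.08 0.42] T [-0.667 -0.016  0.006]
K r 0.1237 lat -0.0003 z 0.0722
t 29.4833 p [0.5842 0.0841 0.1546] yang -5.93 tip -19.34 roll 0.01 F [ 0.62 -0.75 -1.21] T [-0.65 -0.04  0.03] w 0.024620443075898304 g 61.82984948158264 q [-0.02  0.45  0.01  1.1   0.34  1.66]
scene tip 18.68 roll -0.04 n 1595 sd 0.001218849438146201 nose r 0.10021911223907959 lat [-0.05661786  0.05215575]
rim c [ 0.54889956 -0.24015273] 784
choc r 0.2336 l -0.0135 z 0.1344 n 313
```

apply_moves(steps=[[[-0.003,0,-0.005],[0,0.0014,0],0],[[0,0,-0.005],[0,0.0014,0],0],[[0,0,-0.005],[0,0.0014,0],0],[[0,0,-0.005],[0,0.0014,0],0],[[0,0,0],[0,0,0],0],[[0,0,0],[0,0,0],0],[[0,0,0],[0,0,0],0],[[0,0,0],[0,0,0],0]])

```text
clock: 30.2
eef_pos: [0.584, 0.0824, 0.1583]
tool_rot: [0.731, 0.659, 0.131, -0.118]
ft_force: [0.8, 1.4, 1.4]
grip_width: 0.025
grasp_force: 61.9
```

Run:
```python
from h import *
favg(2); K(); seeboard('scene'); choc()
```

```text
Favg [0.24 1.15 0.84] sd [0.22 0.2  0.15] T [-0.276  0.015 -0.02 ]
K r 0.1235 lat -0.0005 z 0.0723
t 30.3 p [0.5841 0.0824 0.1583] yang -5.92 tip -20.38 roll 0.02 F [0.02 0.95 0.69] T [-0.27  0.01  0.01] w 0.02460919970106416 g 61.85178279876709 q [-0.03  0.45  0.01  1.11  0.35  1.65]
scene tip 19.65 roll 0.04 n 1563 sd 0.0012906192367411016 nose r 0.10000029556554614 lat [-0.05656654  0.05265833]
rim c [ 0.54893454 -0.24018132] 779
choc r 0.2323 l -0.0139 z 0.1360 n 312
```

apply_moves(steps=[[[-0.001,0,-0.006],[0,0.0014,0],0],[[0,0,-0.005],[0,0.0014,0],0],[[0,0,-0.005],[0,0.0014,0],0],[[0,0,-0.005],[0,0.0014,0],0],[[0,0,0],[0,0,0],0],[[0,0,0],[0,0,0],0],[[0,0,0],[0,0,0],0],[[0,0,0],[0,0,0],0]])

```text
clock: 31.02
eef_pos: [0.5839, 0.0807, 0.1622]
tool_rot: [0.73, 0.658, 0.138, -0.124]
ft_force: [0.1, 2.3, 2.0]
grip_width: 0.025
grasp_force: 61.8
```

Run:
```python
from h import *
favg(2); K(); seeboard('scene'); choc()
```

```text
Favg [0.98 2.37 1.31] sd [0.35 0.64 0.05] T [-0.113 -0.064 -0.015]
K r 0.1234 lat -0.0004 z 0.0725
t 31.1167 p [0.5839 0.0807 0.1621] yang -5.92 tip -21.38 roll 0.02 F [0.64 3.   1.25] T [-0.16 -0.07 -0.  ] w 0.024918535020411196 g 61.84685826301575 q [-0.04  0.44  0.01  1.12  0.37  1.64]
scene tip 20.7 roll 0.08 n 1509 sd 0.001137657351894912 nose r 0.0999417251212984 lat [-0.05671913  0.05251705]
rim c [ 0.54906163 -0.24058298] 772
choc r 0.2311 l -0.0143 z 0.1381 n 305
```

apply_moves(steps=[[[0.001,0,-0.006],[0,0.0014,0],0],[[0,0,-0.006],[0,0.0014,0],0],[[0,0,-0.005],[0,0.0014,0],0],[[0,0,-0.005],[0,0.0014,0],0],[[0,0,0],[0,0,0],0],[[0,0,0],[0,0,0],0],[[0,0,0],[0,0,0],0],[[0,0,0],[0,0,0],0]])

```text
clock: 31.83
eef_pos: [0.5836, 0.079, 0.1661]
tool_rot: [0.729, 0.657, 0.144, -0.13]
ft_force: [0.2, 1.6, -0.9]
grip_width: 0.0248
grasp_force: 61.8
```

Run:
```python
from h import *
favg(2); K(); seeboard('scene'); choc()
```

```text
Favg [0.04 0.73 0.32] sd [0.12 0.19 0.3 ] T [-0.483 -0.007 -0.039]
K r 0.1231 lat -0.0003 z 0.0731
t 31.9333 p [0.5836 0.079  0.1661] yang -5.93 tip -22.35 roll 0.0 F [-0.08  0.53  0.61] T [-0.49  0.01 -0.06] w 0.024484744290688268 g 61.816967725753784 q [-0.05  0.44  0.02  1.12  0.39  1.63]
scene tip 21.75 roll -0.06 n 1454 sd 0.0012356068206497799 nose r 0.09977283605899276 lat [-0.05658042  0.05225019]
rim c [ 0.54922029 -0.24060707] 776
choc r 0.2295 l -0.0150 z 0.1406 n 293
```

apply_moves(steps=[[[-0.001,0,-0.005],[0,0.0014,0],0],[[-0.001,0,-0.005],[0,0.0014,0],0],[[0,0,-0.005],[0,0.0014,0],0],[[0,0,-0.005],[0,0.0014,0],0],[[0,0,0],[0,0,0],0],[[0,0,0],[0,0,0],0],[[0,0,0],[0,0,0],0],[[0,0,0],[0,0,0],0]])

```text
clock: 32.65
eef_pos: [0.5835, 0.0772, 0.1698]
tool_rot: [0.727, 0.656, 0.151, -0.136]
ft_force: [-0.1, 0.3, 0.3]
grip_width: 0.0248
grasp_force: 61.8
```

Run:
```python
from h import *
favg(2); K(); seeboard('scene'); choc()
```

```text
Favg [-0.43  0.59  0.27] sd [0.09 0.14 0.11] T [-0.571  0.026 -0.002]
K r 0.1231 lat -0.0004 z 0.0732
t 32.75 p [0.5835 0.0772 0.1698] yang -5.93 tip -23.38 roll 0.01 F [-0.34  0.45  0.16] T [-0.57  0.05 -0.01] w 0.02484623723138092 g 61.8308687210083 q [-0.06  0.44  0.02  1.13  0.41  1.62]
scene tip 22.76 roll -0.15 n 1444 sd 0.00115060230156231 nose r 0.09969412152610592 lat [-0.05692856  0.05188037]
rim c [ 0.54908027 -0.24037794] 785
choc r 0.2286 l -0.0156 z 0.1430 n 285
```

apply_moves(steps=[[[-0.002,0,-0.005],[0,0.0014,0],0],[[0,0,-0.005],[0,0.0014,0],0],[[0,0,-0.005],[0,0.0014,0],0],[[0,0,-0.005],[0,0.0014,0],0],[[0,0,0],[0,0,0],0],[[0,0,0],[0,0,0],0],[[0,0,0],[0,0,0],0],[[0,0,0],[0,0,0],0]])

```text
clock: 33.47
eef_pos: [0.5833, 0.0754, 0.1734]
tool_rot: [0.726, 0.655, 0.157, -0.141]
ft_force: [0.7, 1.6, 0.9]
grip_width: 0.0251
grasp_force: 61.8
```

Run:
```python
from h import *
favg(2); K(); seeboard('scene'); choc()
```

```text
Favg [0.43 1.2  1.26] sd [0.27 0.18 0.62] T [-0.297 -0.031 -0.025]
K r 0.1230 lat -0.0004 z 0.0732
t 33.5667 p [0.5833 0.0754 0.1733] yang -5.92 tip -24.4 roll 0.02 F [0.7  1.38 1.88] T [-0.31 -0.04  0.  ] w 0.024704603243476217 g 61.84304594993591 q [-0.07  0.44  0.02  1.14  0.43  1.6 ]
scene tip 23.81 roll -0.2 n 1406 sd 0.001157049536409844 nose r 0.09914785857374363 lat [-0.05701811  0.0525313 ]
rim c [ 0.54924494 -0.2405486 ] 790
choc r 0.2276 l -0.0158 z 0.1449 n 286
```

apply_moves(steps=[[[0,0,-0.006],[0,0.0014,0],0],[[0,0,-0.006],[0,0.0014,0],0],[[0,0,-0.005],[0,0.0014,0],0],[[0,0,0],[0,0,0],0],[[0,0,0],[0,0,0],0],[[0,0,0],[0,0,0],0],[[0,0,0],[0,0,0],0],[[0,0,0],[0,0,0],0]])

```text
clock: 34.28
eef_pos: [0.5831, 0.0738, 0.1763]
tool_rot: [0.725, 0.654, 0.162, -0.146]
ft_force: [-0.1, 0.4, 1.2]
grip_width: 0.0246
grasp_force: 61.8
```

Run:
```python
from h import *
favg(2); K(); seeboard('scene'); choc()
```

```text
Favg [0.43 0.84 0.64] sd [0.23 0.17 0.37] T [-0.487 -0.012  0.   ]
K r 0.1227 lat -0.0003 z 0.0737
t 34.3833 p [0.5831 0.0738 0.1764] yang -5.93 tip -25.14 roll 0.01 F [0.2  1.01 1.01] T [-0.47 -0.02  0.03] w 0.02461210974468313 g 61.82320475578308 q [-0.08  0.44  0.03  1.15  0.44  1.59]
scene tip 24.6 roll -0.11 n 1319 sd 0.0011827379602320379 nose r 0.09942491988727546 lat [-0.05697501  0.05235309]
rim c [ 0.54893282 -0.24011237] 793
choc r 0.2261 l -0.0164 z 0.1458 n 289
```

apply_moves(steps=[[[-0.001,0,-0.005],[0,0.0014,0],0],[[0,0,-0.005],[0,0.0014,0],0],[[0,0,-0.005],[0,0.0014,0],0],[[0,0,0],[0,0,0],0],[[0,0,0],[0,0,0],0],[[0,0,0],[0,0,0],0],[[0,0,0],[0,0,0],0],[[0,0,0],[0,0,0],0]])

```text
clock: 35.1
eef_pos: [0.5829, 0.0724, 0.179]
tool_rot: [0.724, 0.653, 0.167, -0.15]
ft_force: [0.2, 0.1, 0.4]
grip_width: 0.0247
grasp_force: 61.8
```

Run:
```python
from h import *
favg(2); K(); seeboard('scene'); choc()
```

```text
Favg [-0.17  1.25  0.58] sd [1.05 0.06 0.03] T [-0.487  0.021 -0.017]
K r 0.1227 lat -0.0003 z 0.0738
t 35.2 p [0.5829 0.0724 0.179 ] yang -5.93 tip -25.9 roll 0.01 F [0.88 1.2  0.55] T [-0.47  0.01 -0.01] w 0.02442819129117143 g 61.8191134929657 q [-0.09  0.44  0.03  1.15  0.45  1.58]
scene tip 25.36 roll -0.22 n 1367 sd 0.001201419789244656 nose r 0.09931663850269593 lat [-0.05729637  0.05311299]
rim c [ 0.54936477 -0.24044125] 789
choc r 0.2245 l -0.0153 z 0.1475 n 287
```

apply_moves(steps=[[[-0.001,0,-0.005],[0,0.0014,0],0],[[0,0,-0.005],[0,0.0014,0],0],[[0,0,0],[0,0,0],0],[[0,0,0],[0,0,0],0],[[0,0,0],[0,0,0],0],[[0,0,0],[0,0,0],0],[[0,0,0],[0,0,0],0],[[0,0,0],[0,0,0],0]])

```text
clock: 35.92
eef_pos: [0.5829, 0.0714, 0.1807]
tool_rot: [0.723, 0.652, 0.17, -0.153]
ft_force: [0.6, 0.8, 0.5]
grip_width: 0.0246
grasp_force: 61.8
```

Run:
```python
from h import *
favg(2); K(); seeboard('scene'); choc()
```

```text
Favg [-0.09  0.87  0.91] sd [0.21 0.47 0.36] T [-0.38   0.02  -0.039]
K r 0.1226 lat -0.0004 z 0.0738
t 36.0167 p [0.5829 0.0714 0.1807] yang -5.93 tip -26.42 roll 0.01 F [0.12 1.34 0.55] T [-0.4   0.02 -0.04] w 0.024610308937089424 g 61.825350522994995 q [-0.1   0.44  0.03  1.16  0.46  1.58]
scene tip 25.77 roll -0.09 n 1276 sd 0.0011303911241998122 nose r 0.09869878193461652 lat [-0.05739941  0.05247033]
rim c [ 0.5492391 -0.2404941] 789
choc r 0.2183 l -0.0156 z 0.1454 n 290
```

The chocolate has started to slide at about 25.8°, so I'll hold this tilt.

apply_moves(steps=[[[0,0,0],[0,0,0],0],[[0,0,0],[0,0,0],0],[[0,0,0],[0,0,0],0],[[0,0,0],[0,0,0],0],[[0,0,0],[0,0,0],0],[[0,0,0],[0,0,0],0],[[0,0,0],[0,0,0],0],[[0,0,0],[0,0,0],0]])

```text
clock: 36.73
eef_pos: [0.5829, 0.0714, 0.1807]
tool_rot: [0.723, 0.652, 0.17, -0.153]
ft_force: [-0.1, 0.9, 0.9]
grip_width: 0.0246
grasp_force: 61.8
```

Run:
```python
from h import *
K(); seeboard('scene'); choc()
```

```text
K r 0.1226 lat -0.0003 z 0.0738
t 36.7333 p [0.5829 0.0714 0.1807] yang -5.93 tip -26.42 roll 0.01 F [-0.13  0.92  0.95] T [-0.35  0.04 -0.  ] w 0.0246120386287379 g 61.82446002960205 q [-0.1   0.44  0.03  1.16  0.46  1.58]
scene tip 25.79 roll -0.13 n 1309 sd 0.0011539050475668881 nose r 0.09911231174475318 lat [-0.05882599  0.05234771]
rim c [ 0.54909827 -0.2405116 ] 784
choc r 0.2033 l -0.0153 z 0.1380 n 294
```

apply_moves(steps=[[[0,0,0],[0,0,0],0],[[0,0,0],[0,0,0],0],[[0,0,0],[0,0,0],0],[[0,0,0],[0,0,0],0],[[0,0,0],[0,0,0],0],[[0,0,0],[0,0,0],0],[[0,0,0],[0,0,0],0],[[0,0,0],[0,0,0],0]])

```text
clock: 37.45
eef_pos: [0.5829, 0.0714, 0.1808]
tool_rot: [0.723, 0.652, 0.17, -0.153]
ft_force: [-0.3, 2.6, 1.5]
grip_width: 0.0249
grasp_force: 61.8
```

apply_moves(steps=[[[0,0,0],[0,0,0],0],[[0,0,0],[0,0,0],0],[[0,0,0],[0,0,0],0],[[0,0,0],[0,0,0],0],[[0,0,0],[0,0,0],0],[[0,0,0],[0,0,0],0],[[0,0,0],[0,0,0],0],[[0,0,0],[0,0,0],0]])

```text
clock: 38.12
eef_pos: [0.5829, 0.0714, 0.1808]
tool_rot: [0.723, 0.652, 0.17, -0.153]
ft_force: [-0.7, 1.9, 1.2]
grip_width: 0.0248
grasp_force: 61.8
```

Run:
```python
from h import *
K(); seeboard('scene'); choc()
```

```text
K r 0.1226 lat -0.0003 z 0.0738
t 38.1167 p [0.5829 0.0714 0.1808] yang -5.93 tip -26.42 roll 0.01 F [-0.71  1.89  1.21] T [-0.33 -0.02  0.02] w 0.0247614998583907 g 61.82431697845459 q [-0.1   0.44  0.03  1.16  0.46  1.58]
scene tip 25.85 roll -0.13 n 1218 sd 0.0010673867117478508 nose r 0.0986984611161248 lat [-0.05814066  0.05282992]
rim c [ 0.54937684 -0.24076132] 804
choc r 0.1545 l -0.0146 z 0.1146 n 271
```

apply_moves(steps=[[[0,0,0],[0,0,0],0],[[0,0,0],[0,0,0],0],[[0,0,0],[0,0,0],0],[[0,0,0],[0,0,0],0],[[0,0,0],[0,0,0],0],[[0,0,0],[0,0,0],0],[[0,0,0],[0,0,0],0],[[0,0,0],[0,0,0],0]])

```text
clock: 38.83
eef_pos: [0.5829, 0.0714, 0.1808]
tool_rot: [0.723, 0.652, 0.17, -0.153]
ft_force: [1.4, 1.6, 1.8]
grip_width: 0.0248
grasp_force: 61.8
```

apply_moves(steps=[[[0,0,0],[0,0,0],0],[[0,0,0],[0,0,0],0],[[0,0,0],[0,0,0],0],[[0,0,0],[0,0,0],0],[[0,0,0],[0,0,0],0],[[0,0,0],[0,0,0],0],[[0,0,0],[0,0,0],0],[[0,0,0],[0,0,0],0]])

```text
clock: 39.5
eef_pos: [0.5829, 0.0714, 0.1808]
tool_rot: [0.723, 0.652, 0.17, -0.153]
ft_force: [1.1, 2.1, 1.5]
grip_width: 0.0246
grasp_force: 61.9
```

apply_moves(steps=[[[0,0,0],[0,0,0],0],[[0,0,0],[0,0,0],0],[[0,0,0],[0,0,0],0],[[0,0,0],[0,0,0],0],[[0,0,0],[0,0,0],0],[[0,0,0],[0,0,0],0],[[0,0,0],[0,0,0],0],[[0,0,0],[0,0,0],0]])

```text
clock: 40.17
eef_pos: [0.5829, 0.0714, 0.1807]
tool_rot: [0.723, 0.652, 0.17, -0.153]
ft_force: [0.3, 2.1, 0.6]
grip_width: 0.0248
grasp_force: 61.9
```

Run:
```python
from h import *
K(); im=seeboard('scene'); choc(); save('s6.png',im[120:260,160:340],4.4)
```

```text
K r 0.1226 lat -0.0004 z 0.0738
t 40.1667 p [0.5829 0.0714 0.1807] yang -5.93 tip -26.42 roll 0.01 F [0.31 2.09 0.57] T [-0.29 -0.02  0.01] w 0.024785075222186703 g 61.8607234954834 q [-0.1   0.44  0.03  1.16  0.46  1.58]
scene tip 25.83 roll -0.02 n 1607 sd 0.0010724947425376102 nose r 0.09828061323843267 lat [-0.05765635  0.0521909 ]
rim c [ 0.54876219 -0.2404265 ] 770
```

View pics/s6.png

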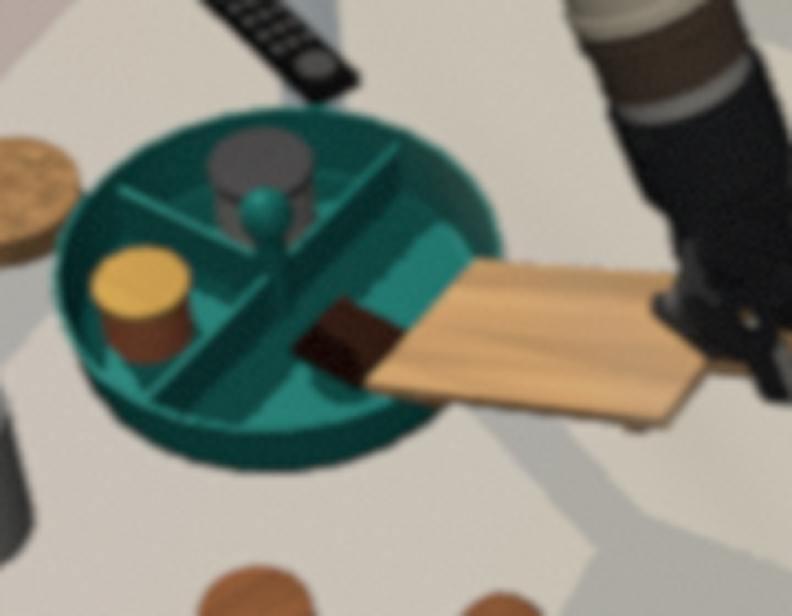

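The chocolate is off the blade at (350,340), in the bay. I'll check whether it lies flat or leans on the nose.

```bash
cat >> h.py <<'E'
def choc2():
    im,d,W=cloud('scene'); V=im.max(2).astype(int)
    m=np.zeros(V.shape,bool); m[185:212,224:256]=1
    hsv=cv2.cvtColor(im,cv2.COLOR_RGB2HSV).astype(int)
    m&=(V<70)&((hsv[...,0]<20)|(hsv[...,0]>165)); P=W[m]
    nr,k,c,s=fitplane(P); a=np.radians(BAY); u=np.array([np.cos(a),np.sin(a)]); dd=P[:,:2]-C0
    print('choc n',len(P),'r',np.percentile(dd@u,[3,50,97]).round(3),'l',np.percentile(dd@[-u[1],u[0]],[3,97]).round(3),'z',np.percentile(P[:,2],[3,50,97]).round(4),'slope',np.degrees(np.arcsin(nr[:2]@u)).round(1))
E
python3 - <<'E'
from h import *
choc2(); choc2()
E
```

```text
** On entry to DLASCL parameter number  4 had an illegal value
 ** On entry to DLASCL parameter number  4 had an illegal valueTraceback (most recent call last):
  File "<stdin>", line 2, in <module>
  File "h.py", line 101, in choc2
    nr,k,c,s=fitplane(P); a=np.radians(BAY); u=np.array([np.cos(a),np.sin(a)]); dd=P[:,:2]-C0
             ~~~~~~~~^^^
  File "h.py", line 40, in fitplane
    A=np.c_[P[:,:2],np.ones(len(P))]; k=np.linalg.lstsq(A,P[:,2],rcond=None)[0]; e=A@k-P[:,2]; P=P[np.abs(e)<max(.002,2*np.std(e))]
                                        ~~~~~~~~~~~~~~~^^^^^^^^^^^^^^^^^^^^^
    x, resids, rank, s = _umath_linalg.lstsq(a, b, rcond,
                         ~~~~~~~~~~~~~~~~~~~^^^^^^^^^^^^^
                                             signature=signature)
                                             ^^^^^^^^^^^^^^^^^^^^
    raise LinAlgError("SVD did not converge in Linear Least Squares")
numpy.linalg.LinAlgError: SVD did not converge in Linear Least Squares
```

```bash
sed -i 's/; P=W\[m\]$/; P=W[m]; P=P[np.isfinite(P[:,2])]/' h.py
python3 - <<'E'
from h import *
choc2(); choc2()
E
```

```text
choc n 244 r [0.027 0.048 0.069] l [-0.025  0.019] z [0.0287 0.0318 0.0353] slope 0.2
choc n 246 r [0.027 0.049 0.07 ] l [-0.026  0.02 ] z [0.0285 0.0319 0.035 ] slope -0.4
```

It lies flat on the bay floor. Next, withdraw up and back.

apply_moves(steps=[[[0.005,0,-0.003],[0,0,0],0],[[0.01,0,-0.01],[0,0,0],0],[[0.02,0,-0.02],[0,0,0],0],[[0.03,0,-0.03],[0,0,0],0],[[0.04,0,-0.04],[0,0,0],0],[[0.03,0,-0.03],[0,0,0],0],[[0.01,0,-0.01],[0,0,0],0],[[0,0,0],[0,0,0],0]])

```text
clock: 41.03
eef_pos: [0.585, 0.085, 0.221]
tool_rot: [0.723, 0.652, 0.171, -0.152]
ft_force: [0.0, -0.6, -1.9]
grip_width: 0.0251
grasp_force: 61.6
```

Run:
```python
from h import *
K(); seeboard('scene')
ease(np.array([.513,.300,.10]),down(4.9,.5),29,4)
```

```text
K r 0.1364 lat -0.0015 z 0.1140
t 41.0333 p [0.585 0.085 0.221] yang -5.89 tip -26.43 roll 0.19 F [ 0.01 -0.63 -1.92] T [-0.44  0.05  0.02] w 0.02512872052385335 g 61.60755515098572 q [-0.07  0.41  0.09  1.24  0.46  1.6 ]
scene tip 26.93 roll 0.08 n 1625 sd 0.0009246759112610401 nose r 0.11432619974138318 lat [-0.05748243  0.05136332]
rim c [ 0.54864671 -0.24061304] 788
[[0.002, -0.001, 0.003], [0.0, 0.0, 0.0], 0],
[[0.006, -0.004, 0.009], [0.0, -0.002, -0.001], 0],
[[0.009, -0.007, 0.014], [0.0, -0.002, -0.001], 0],
[[0.014, -0.009, 0.02], [0.001, -0.003, -0.001], 0],
[[0.017, -0.012, 0.025], [0.0, -0.003, -0.001], 0],
[[0.021, -0.014, 0.029], [0.0, -0.005, -0.002], 0],
[[0.025, -0.016, 0.034], [0.001, -0.005, -0.002], 0],
[[0.029, -0.017, 0.038], [0.001, -0.005, -0.002], 0],

[[0.032, -0.019, 0.041], [0.0, -0.006, -0.003], 0],
[[0.036, -0.02, 0.043], [0.001, -0.007, -0.003], 0],
[[0.039, -0.021, 0.045], [0.001, -0.007, -0.002], 0],
[[0.042, -0.021, 0.046], [0.0, -0.008, -0.003], 0],
[[0.045, -0.021, 0.046], [0.001, -0.007, -0.004], 0],
[[0.047, -0.021, 0.047], [0.001, -0.008, -0.00
[... 210 characters left out ...]
03], 0],
[[0.049, -0.016, 0.037], [0.001, -0.007, -0.003], 0],
[[0.046, -0.015, 0.034], [0.0, -0.007, -0.003], 0],
[[0.044, -0.014, 0.031], [0.001, -0.006, -0.002], 0],
[[0.041, -0.012, 0.027], [0.001, -0.006, -0.003], 0],
[[0.037, -0.01, 0.024], [0.0, -0.005, -0.002], 0],
[[0.032, -0.009, 0.02], [0.001, -0.004, -0.002], 0],

[[0.027, -0.007, 0.016], [0.0, -0.004, -0.001], 0],
[[0.022, -0.006, 0.013], [0.0, -0.003, -0.001], 0],
[[0.016, -0.003, 0.009], [0.0, -0.002, -0.001], 0],
[[0.009, -0.003, 0.005], [0.001, -0.001, -0.001], 0],
[[0.004, -0.001, 0.002], [0.0, 0.0, 0.0], 0],
[[0.0, 0.0, 0.0], [0.0, 0.0, 0.0], 0],
[[0.0, 0.0, 0.0], [0.0, 0.0, 0.0], 0],
[[0.0, 0.0, 0.0], [0.0, 0.0, 0.0], 0],
```

apply_moves(steps=[[[0.002,-0.001,0.003],[0,0,0],0],[[0.006,-0.004,0.009],[0,-0.002,-0.001],0],[[0.009,-0.007,0.014],[0,-0.002,-0.001],0],[[0.014,-0.009,0.02],[0.001,-0.003,-0.001],0],[[0.017,-0.012,0.025],[0,-0.003,-0.001],0],[[0.021,-0.014,0.029],[0,-0.005,-0.002],0],[[0.025,-0.016,0.034],[0.001,-0.005,-0.002],0],[[0.029,-0.017,0.038],[0.001,-0.005,-0.002],0]])

```text
clock: 41.75
eef_pos: [0.5713, 0.1234, 0.1977]
tool_rot: [0.718, 0.67, 0.14, -0.127]
ft_force: [-0.2, 0.1, -0.9]
grip_width: 0.0247
grasp_force: 61.6
```

apply_moves(steps=[[[0.032,-0.019,0.041],[0,-0.006,-0.003],0],[[0.036,-0.02,0.043],[0.001,-0.007,-0.003],0],[[0.039,-0.021,0.045],[0.001,-0.007,-0.002],0],[[0.042,-0.021,0.046],[0,-0.008,-0.003],0],[[0.045,-0.021,0.046],[0.001,-0.007,-0.004],0],[[0.047,-0.021,0.047],[0.001,-0.008,-0.003],0],[[0.048,-0.02,0.045],[0.001,-0.008,-0.003],0],[[0.049,-0.02,0.044],[0.001,-0.007,-0.003],0]])

```text
clock: 42.42
eef_pos: [0.5419, 0.2112, 0.1492]
tool_rot: [0.701, 0.707, 0.073, -0.067]
ft_force: [0.3, 0.3, -1.9]
grip_width: 0.0244
grasp_force: 61.6
```

apply_moves(steps=[[[0.05,-0.019,0.042],[0,-0.008,-0.003],0],[[0.049,-0.018,0.04],[0.001,-0.007,-0.003],0],[[0.049,-0.016,0.037],[0.001,-0.007,-0.003],0],[[0.046,-0.015,0.034],[0,-0.007,-0.003],0],[[0.044,-0.014,0.031],[0.001,-0.006,-0.002],0],[[0.041,-0.012,0.027],[0.001,-0.006,-0.003],0],[[0.037,-0.01,0.024],[0,-0.005,-0.002],0],[[0.032,-0.009,0.02],[0.001,-0.004,-0.002],0]])

```text
clock: 43.08
eef_pos: [0.517, 0.2857, 0.1074]
tool_rot: [0.68, 0.733, 0.014, -0.015]
ft_force: [-0.2, 0.1, -2.5]
grip_width: 0.0247
grasp_force: 61.6
```

apply_moves(steps=[[[0.027,-0.007,0.016],[0,-0.006,-0.001],0],[[0.022,-0.006,0.013],[0,-0.005,-0.001],0],[[0.016,-0.003,0.009],[0,-0.003,-0.001],0],[[0.009,-0.003,0.005],[0.001,-0.001,-0.001],0],[[0.004,-0.001,0.002],[0,0,0],0],[[0,0,0],[0,0,0],0],[[0,0,0],[0,0,0],0],[[0,0,0],[0,0,0],0]])

```text
clock: 43.75
eef_pos: [0.5128, 0.2994, 0.0994]
tool_rot: [0.676, 0.737, -0.003, 0.001]
ft_force: [-0.3, -0.5, -2.0]
grip_width: 0.0248
grasp_force: 61.6
```

Run:
```python
from h import *
K(); seeboard('scene')
ease(np.array([.513,.3003,.028]),down(4.9,-.5),12,2)
```

```text
K r 0.3186 lat 0.0515 z 0.0906
t 43.75 p [0.5128 0.2994 0.0994] yang 4.87 tip 0.29 roll -0.14 F [-0.34 -0.47 -1.99] T [ 0.23 -0.06 -0.02] w 0.024790845906234944 g 61.565144062042236 q [ 0.53  0.53  0.03  1.08 -0.    2.02]Traceback (most recent call last):
  File "<stdin>", line 2, in <module>
  File "h.py", line 70, in seeboard
    r,l=rl(W[m]); print(n,'tip',np.degrees(np.arcsin(-(nr[:2]@u))).round(2),'roll',np.degrees(np.arcsin(nr[:2]@[-u[1],u[0]])).round(2),'n',c,'sd',s,'nose r',np.percentile(r,.5),'lat',np.percentile(l[r<.28],[1,99]))
                                                                                                                                                                                       ~~~~~~~~~~~~~^^^^^^^^^^^^^^^^^
    return _quantile_unchecked(
        a, q, axis, out, overwrite_input, method, keepdims, weights)
    return _ureduce(a,
                    func=_quantile_ureduce_func,
    ...<5 lines>...
                    overwrite_input=overwrite_input,
                    method=method)
    r = func(a, **kwargs)
    result = _quantile(arr,
                       quantiles=q,
    ...<2 lines>...
                       out=out,
                       weights=wgt)
    slices_having_nans = np.isnan(arr[-1, ...])
                                  ~~~^^^^^^^^^
IndexError: index -1 is out of bounds for axis 0 with size 0
```

apply_moves(steps=[[[0,0,0.02],[0,0,0],0],[[0,0,0.05],[0,0,0],0],[[0,0,0.07],[0,0,0],0],[[0,0,0.07],[0,0,0],0],[[0,0,0.07],[0,0,0],0],[[0,0,0.05],[0,0,0],0],[[0,0,0.02],[0,0,0],0],[[0,0,0.01],[0,0,0],0]])

```text
clock: 44.47
eef_pos: [0.5116, 0.299, 0.0258]
tool_rot: [0.676, 0.737, -0.004, 0.001]
ft_force: [-0.4, -0.3, -2.7]
grip_width: 0.0241
grasp_force: 61.5
```

apply_moves(steps=[[[0,0,0.005],[0,0,0],0],[[0,0,0.005],[0,0,0],0],[[0,0,0.005],[0,0,0],0],[[0,0,0.005],[0,0,0],0],[[0,0,0],[0,0,0],0],[[0,0,0],[0,0,0],0],[[0,0,0],[0,0,0],0],[[0,0,0],[0,0,0],0]])

```text
clock: 45.13
eef_pos: [0.5124, 0.2995, 0.0234]
tool_rot: [0.676, 0.737, -0.003, 0.001]
ft_force: [0.2, -0.2, -1.8]
grip_width: 0.025
grasp_force: 61.5
```

apply_moves(steps=[[[0,0,0.004],[0,0,0],0],[[0,0,0],[0,0,0],0],[[0,0,0.004],[0,0,0],0],[[0,0,0],[0,0,0],0],[[0,0,0],[0,0,0],0],[[0,0,0],[0,0,0],0],[[0,0,0],[0,0,0],0],[[0,0,0],[0,0,0],0]])

```text
clock: 45.8
eef_pos: [0.5125, 0.2996, 0.0219]
tool_rot: [0.676, 0.737, -0.002, 0.001]
ft_force: [-0.5, 1.7, 1.4]
grip_width: 0.0246
grasp_force: 62.1
```

Run:
```python
from h import *
show(); favg(4)
```

```text
t 45.8 p [0.5125 0.2996 0.0219] yang 4.93 tip 0.27 roll -0.13 F [-0.53  1.68  1.43] T [ 0.16  0.07 -0.04] w 0.024649734087983523 g 62.10113167762756 q [ 0.53  0.61 -0.06  0.91 -0.    2.02]
Favg [-1.28  0.71  1.93] sd [0.3  0.48 0.37] T [ 0.204  0.091 -0.035]
```

apply_moves(steps=[[[0,0,0],[0,0,0],0.5],[[0,0,0],[0,0,0],0.7],[[0,0,0],[0,0,0],0.9],[[0,0,0],[0,0,0],1],[[0,0,0],[0,0,0],1],[[0,0,0],[0,0,0],1],[[0,0,0],[0,0,0],1],[[0,0,0],[0,0,0],1]])

```text
clock: 46.67
eef_pos: [0.5123, 0.2994, 0.0216]
tool_rot: [0.676, 0.737, -0.003, 0.001]
ft_force: [-0.5, -0.3, 0.1]
grip_width: 0.0856
grasp_force: 0.0
```

apply_moves(steps=[[[0,0,-0.02],[0,0,0],1],[[0,0,-0.08],[0,0,0],1],[[0,0,-0.12],[0,0,0],1],[[0,0,-0.15],[0,0,0],1],[[0,0,-0.15],[0,0,0],1],[[0,0,-0.15],[0,0,0],1],[[0,0,-0.1],[0,0,0],1],[[0,0,0],[0,0,0],1]])

```text
clock: 47.33
eef_pos: [0.5154, 0.3019, 0.1819]
tool_rot: [0.676, 0.737, 0.002, 0.003]
ft_force: [-0.1, 0.0, 0.8]
grip_width: 0.0855
grasp_force: 0.0
```

Run:
```python
from h import *
show(); im,d,W=cloud('scene'); save('end.png',im,1.4)
choc2()
```

```text
t 47.3333 p [0.5154 0.3019 0.1819] yang 4.92 tip 0.03 roll 0.4 F [-0.14  0.04  0.76] T [ 0.04 -0.    0.06] w 0.08545945010333188 g 0.0 q [ 0.53  0.46  0.15  1.25 -0.    2.02]
choc n 256 r [0.027 0.049 0.07 ] l [-0.025  0.019] z [0.0279 0.0318 0.035 ] slope -0.3
```

View pics/end.png

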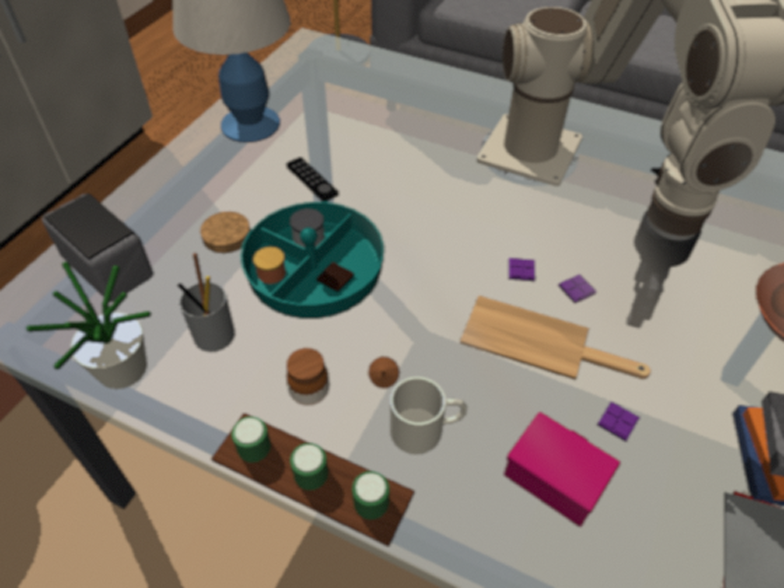

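The chocolate lies in the bay at (335,277), the board is flat at (525,335), the gripper is clear, and everything else is where it was.

```bash
python3 -c "
from workcell import bot
print(bot.job_done())"
```

```text
the job is handed in; nothing more can be done
None
```

The chocolate slid slowly into the empty bay at about 26° of tilt and lies flat there; the empty board is back on the table, released and clear, the measured force stayed under about 6 N, and the job was handed in at about 47 s.

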